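# Pin the swing-out pot rest back into its counter bracket

### The job

Put the swing-out pot rest back on its counter bracket: slide the eye of its bar in between the two ears of the bracket, against the sprung shoe, then push the long pin from the wooden stand down through both ears and the eye until its collar sits fully home on the upper ear, and let go. Work gently - feel your way, never force or jam anything against the bracket - and leave the short pin and the tableware where they are.

Things in the scene. Friction and masses are not known exactly. Their poses are not given: they have to be found in the camera images.
- bracket: Dark steel plate 80 x 110 x 6 mm screwed to the counter, with a bright steel fork head clamped on it by crossed slots. x points from the fork's open mouth into the fork, z up. Origin on the counter under the MIDDLE of the head's adjustment; the head is clamped anywhere up to 7 mm from it in x and 16 mm in y, never turned. This offset is not reported: feel the head's flat sides, or look.
- head_top (a point): Point of the plate 56 mm above its origin: height of the head's top face. Measured from the head's own pin holes, the head spans x -20 to +36 mm, y -22 to +22 mm, flat sides, firm. Two ears: lower z 20 to 30 mm, upper z 46 to 56 mm, 16 mm gap, each with a vertical 14 mm hole, slightly chamfered. Mouth at x = -20, back wall from x = 26. Below the lower ear there is room for the nose.
- shoe_rest (a point): Point of the plate at x = -2, y = 0, z = 38 mm. In the head's gap a V-shaped brass shoe on a damped spring (3.5 N at rest, 4.3 N fully in) gives way 5 mm towards +x. Left alone it holds the eye's middle 2 mm short (-x) of the head's pin holes, centred in y: the pin's taper draws the eye in. By hand the eye goes in to 3 mm past the holes at most.
- pot_rest: Steel pot rest, 220 to 340 g, standing on three black feet. Origin on the counter under the eye's axis; the bar runs from the eye along -x; z up. Eye: 36 mm outside, 14 mm vertical hole. Eye and bar lie at z 32 to 44 mm. Bar 16 mm wide, x -16 to -127; a 12 mm foot under it at x = -52. Ring 92 mm outside centred at x = -165, with two feet. Mounted, its x is parallel to the bracket's x.
- eye (a point): Middle of the pot rest's eye hole, 38 mm above its feet; axes as the pot rest.
- bar_grip (a point): Middle of the bar at x = -85, z = 38 mm of the pot rest: a good place to grip across the 16 mm bar; free counter below it.
- pin: The long steel pin, 90 g. Origin at the middle of its collar's underside, z up along the pin. Below: shank 12 mm round, 46 mm long, the last 6 mm tapering to a blunt 7 mm nose. Above: round collar 24 x 5 mm, then a square grip 16 x 16 mm (faces along x and y) from z = 5 to 43 mm. Starts nose down in the stand, collar on the stand's top (50 mm up). Home: collar 56 mm up on the upper ear.
- pin_nose (a point): Tip of the long pin's nose, 46 mm below its origin. The shoe's side load clamps the pin once it is in the eye, so it does not drop home: it needs a push of some 5 to 15 N.
- pin_stand: Wooden block 150 x 50 x 50 mm, fixed; origin under its middle, long side along x. Two 14 mm holes at x = -42 and +42 mm; the long and the short pin stand in either.
- short_pin: A short pin that is not to be used: same collar, but a low round knob 18 mm across and 16 mm high and a 26 mm shank. Leave it in the stand.
- tea_glass: Tea glass, 60 mm across, 85 mm high; origin under it. Leave alone.
- mug: White mug, 76 mm across, 90 mm high; origin under it. Leave alone.
- sugar_jar: Sugar jar, 64 mm across, 100 mm high; origin under it. Leave alone.
- spoon: Spoon lying on the counter, 150 mm long. Leave alone.
- bowl: White bowl, 110 mm across, 45 mm high; origin under it. Leave alone.
- fork_tin: Tin with forks, 80 mm across, about 190 mm high; origin under it. Leave alone.
Not all that is in view belongs to the job. What is shaped like the pot_rest but orange is not meant.

How it is judged:
By the outcome, as a careful person would: the job done as asked, in the order asked, and still so for the second after the job is handed in, with the robot touching nothing.
It also fails if it takes over 72 s, if anything falls off the work surface, if the arm or the gripper's body presses on something with over 40 N, if the wrist force passes 120 N, or if a joint passes its speed limit or range.

### The arm

A 7-joint arm with a two-finger parallel gripper is mounted at the origin on the work surface. World frame = base frame: x ahead of the robot, y to its left, z up, the work surface at z = 0. Lengths are in m, angles in rad, forces in N, time in s.
With the tool pointing down it reaches from about 0.4 to 0.85 m from the base axis. Payload 6.9 kg.
Tool frame: the origin (TCP) lies at the very end of the fingers, on their centre line; the grasp point (between the pads) lies 19 mm behind it (arm.tcp_to_grasp is the distance from the TCP to the grasp point, in m); x points along the fingers, y is the direction in which the jaws open and shut, and the axes are right-handed (so a half turn about x gives the same grasp; the last joint's range is limited). The gripper opens to 85 mm and grips with 20 to 120 N. Pads are 22 mm wide; open, the fingers measure 114 mm over their backs; the gripper's body (76 mm by 85 mm) begins 54 mm behind the grasp point. The pads swing forward as they close: fully open they stand 13 mm farther back than shut.
Start: joints at [-1.234, 0.507, -0.238, 1.5, 0.126, 1.149, -0.155], TCP at [0.144, 0.608, 0.231] pointing down, gripper open.
Joint ranges: [-3.08, 3.08], [-0.24, 2.05], [-1.43, 1.35], [0, 2.5], [-1.52, 4.66], [0.17, 1.96], [-2.89, 2.89]. Speed limits (rad/s): [2.39, 2.39, 3.14, 3.14, 3.14, 3.14, 3.14].

### API

Orientations are given as a unit quaternion [w, x, y, z].
In Python, from bench import readout, imaging, arm gives the robot as it stands.
- The arm moves only by the tool drive_tool, never from a script. Its argument "increments" is a list of rows, each a list of 7 numbers: the shift along the tool's x, y, z in m, then the turn, a rotation vector about the tool's x, y, z in rad, then the opening, from 0 (shut) to 1 (fully open). In form: [[dx, dy, dz, wx, wy, wz, fingers], ...]. A call has 1 to 8 rows; each row is the pose to reach, as a shift and turn from the pose measured when the call began, along the tool's axes at that moment; what a row does not reach only later rows make up. A row lasts 1/12 s, in which the tool goes at most 41.7 mm and 7.16 degrees, less where a joint would pass 70% of its speed; a pose out of reach is approached as far as the arm can. A call with a gripper value outside its range is refused whole. The fingers move at their own pace and stop on an object; "force" is the grip in N (left out, the last holds). Time passes only in rows, so rows that repeat a pose let the fingers close. It gives the time, the measured TCP pose, the force and the opening at its end, in the units of the state.
- readout.get_state(): the state, without advancing time (a new reading comes with each control period).
- imaging.camera(name): name is "side" or "top"; returns the picture (480x640x3 uint8, red, green, blue); there is no depth.
- imaging.camera_params(name): a dict with "fov_y" (degrees; the focal length in pixels is half the picture's height over the tangent of half this angle, whatever the lens; pixels are square), "cx", "cy" (the principal point, pixels), "distortion" ([k1, k2, p1, p2, k3] as OpenCV has them; the pictures are not rectified), "rvec" (rotation vector, rad) and "tvec" (3), from world to camera coordinates, as OpenCV has them. Camera axes: x right, y down, z forward; pixel columns grow to the right and rows downward; lengths in m; the calibration is good to about 2 mm. A picture is of the moment at which its call begins. camera_params takes no time and is no camera call.
- arm.sign_off(): hands the job in, once; it reports no verdict.
The state is a dict: "clock": time; "joints": joint angles; "qd": joint speeds; "effort": joint torques, N m; "tool_pos": TCP position; "ee_rot": TCP orientation; "ft_force": force on the tool from outside, world axes, zero at the start; "torque": the same for the moment, N m; "width": finger opening in m.
Only numpy, scipy, OpenCV 4.12 (cv2) and the standard library are available. Lean on these libraries where they do the work, as an engineer would, in place of code of your own. Each camera call takes 0.05 s, during which the arm holds its last target.

## Working session

There is one attempt and no reset: what is moved stays moved. The work goes in short steps, Python scripts to look and compute and a tool call to move; the robot and the scene stay as the last step left them, time stands still between calls to the robot, and variables do not carry over. Pictures are saved under pics/ and viewed, and the job is handed in when it is done.

Besides the shell and the picture viewer there is one more tool, called after "Request:" as name(argument=value, ...), one argument or row to a line, values as JSON. drive_tool: Moves the arm, as the interface text tells. Its arguments: {"type":"object","properties":{"increments":{"type":"array"},"force":{"type":"number"}},"required":["increments"]}

```bash
ls; mkdir -p pics; python3 - <<'E'
from bench import readout, imaging, arm
import cv2
s=readout.get_state();print(s)
for n in ("side","top"):
    print(n,imaging.camera_params(n))
    cv2.imwrite(f"pics/{n}0.png",imaging.camera(n)[:,:,::-1])
E
```

```text
pics
{'clock': 0.0, 'joints': array([-1.23351854,  0.50834394, -0.23753751,  1.50114645,  0.12570188,
        1.14891858, -0.15480424]), 'qd': array([-0.00046741,  0.00146078,  0.00116828, -0.00111593,  0.00015263,
       -0.00047782, -0.00133114]), 'effort': array([ 3.89585102e-04, -6.20578122e+01, -2.18651667e+00, -2.49658048e+01,
        1.26615510e-02,  1.17190942e-02,  1.62650412e-05]), 'tool_pos': array([0.14351983, 0.60776735, 0.23042164]), 'ee_rot': array([ 0.70230151,  0.08111085,  0.70242765, -0.08239549]), 'ft_force': array([-0.39234932, -0.24998618,  0.54398656]), 'torque': array([ 0.04651951, -0.02318496, -0.01596971]), 'width': 0.08488117416532072}
side {'fov_y': 56.58214806620008, 'cx': 320.2104786283396, 'cy': 240.53291242754798, 'distortion': array([-0.0828711,  0.       ,  0.       ,  0.       ,  0.       ]), 'rvec': array([ 0.14801709, -2.70587682,  1.47117698]), 'tvec': array([0.4463924 , 0.11307729, 0.99736931])}
top {'fov_y': 51.601902671685245, 'cx': 323.2380919422119, 'cy': 239.09516421099096, 'distortion': array([0.04095238, 0.        , 0.        , 0.        , 0.        ]), 'rvec': array([ 2.16983637, -2.18669475,  0.11029984]), 'tvec': array([-0.04559349,  0.48976381,  1.22157847])}
```

View pics/side0.png

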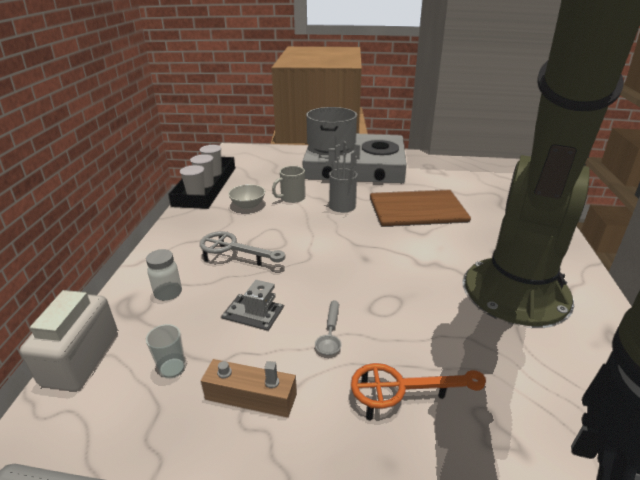

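View pics/top0.png

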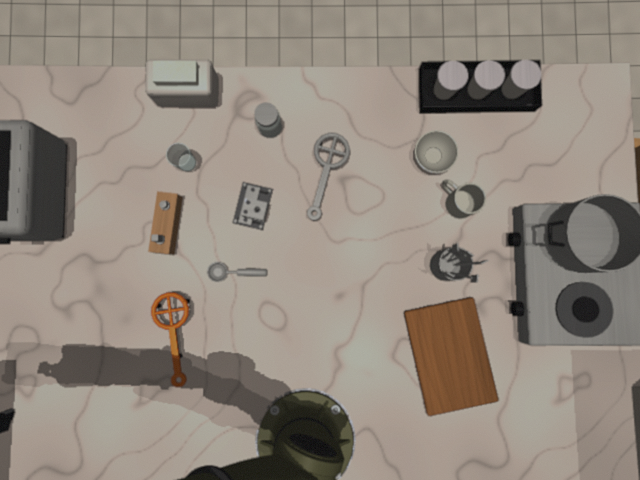

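Side view: grey pot rest at ~(245,245), orange decoy at (415,385), bracket at (255,305), and the stand at (250,385) with two pins, at (224,368) and (271,370). In the top view the same things are at (325,175), (172,330), (253,205) and (165,222). Next, close crops.

```bash
cat > h.py <<'E'
import numpy as np, cv2
from bench import readout, imaging, arm
def cam(n):
    p=imaging.camera_params(n); f=240/np.tan(np.radians(p['fov_y'])/2)
    K=np.array([[f,0,p['cx']],[0,f,p['cy']],[0,0,1]]); R=cv2.Rodrigues(p['rvec'])[0]
    return K,p['distortion'],R,p['tvec'],p['rvec']
def ray(n,uv):
    K,d,R,t,_=cam(n); q=cv2.undistortPoints(np.array([[uv]],float),K,d)[0,0]
    return -R.T@t, R.T@np.array([q[0],q[1],1])
def plane(n,uv,z):
    c,v=ray(n,uv); return c+v*(z-c[2])/v[2]
def two(uvs,uvt):
    A=[];b=[]
    for n,uv in (("side",uvs),("top",uvt)):
        c,v=ray(n,uv); v/=np.linalg.norm(v); M=np.eye(3)-np.outer(v,v); A.append(M); b.append(M@c)
    A=np.vstack(A);b=np.hstack(b); x,r,_,_=np.linalg.lstsq(A,b,rcond=None); return x,np.linalg.norm(A@x-b)
def proj(n,P):
    K,d,R,t,rv=cam(n); return cv2.projectPoints(np.atleast_2d(P).astype(float),rv,t,K,d)[0][:,0]
def crop(img,x0,y0,w,h,s,fn):
    c=cv2.resize(img[y0:y0+h,x0:x0+w],None,fx=s,fy=s,interpolation=cv2.INTER_CUBIC)[:,:,::-1].copy()
    for x in range((x0+9)//10*10,x0+w,10): 
        cv2.line(c,((x-x0)*s,0),((x-x0)*s,6),(0,0,255),1)
        if x%20==0: cv2.putText(c,str(x),((x-x0)*s,16),0,.4,(0,0,255),1)
    for y in range((y0+9)//10*10,y0+h,10):
        cv2.line(c,(0,(y-y0)*s),(6,(y-y0)*s),(0,0,255),1)
        cv2.putText(c,str(y),(8,(y-y0)*s+4),0,.4,(0,0,255),1)
    cv2.imwrite(fn,c)
E
python3 - <<'E'
from h import *
s=cv2.imread('pics/side0.png')[:,:,::-1];t=cv2.imread('pics/top0.png')[:,:,::-1]
crop(s,190,220,110,80,7,'pics/c_s_rest.png')
crop(s,195,270,110,80,7,'pics/c_s_br.png')
crop(s,195,340,110,80,7,'pics/c_s_st.png')
crop(t,220,130,140,100,5,'pics/c_t_1.png')
crop(t,140,180,80,80,7,'pics/c_t_st.png')
crop(t,225,170,60,70,8,'pics/c_t_br.png')
E
```

```text
(no output)
```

View pics/c_s_rest.png

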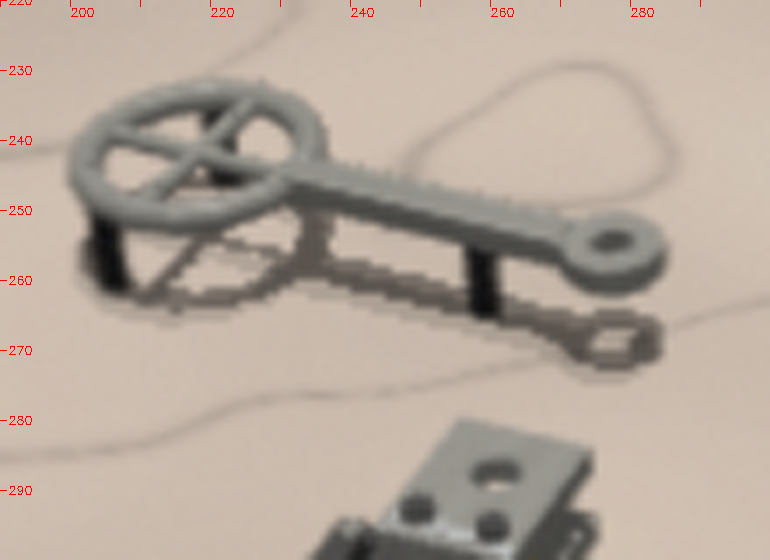

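View pics/c_s_br.png

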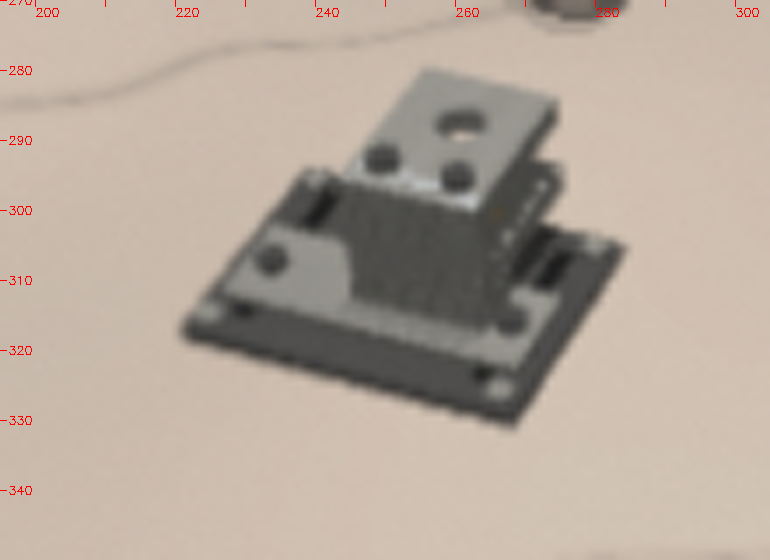

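View pics/c_s_st.png

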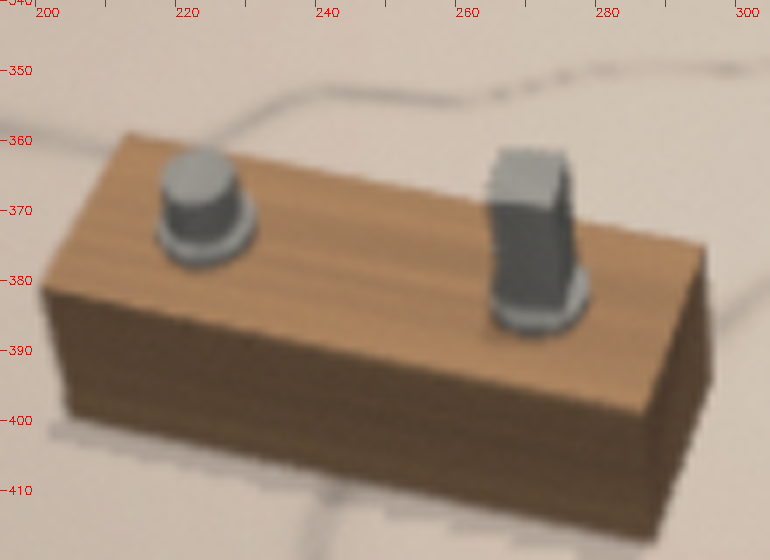

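View pics/c_t_1.png

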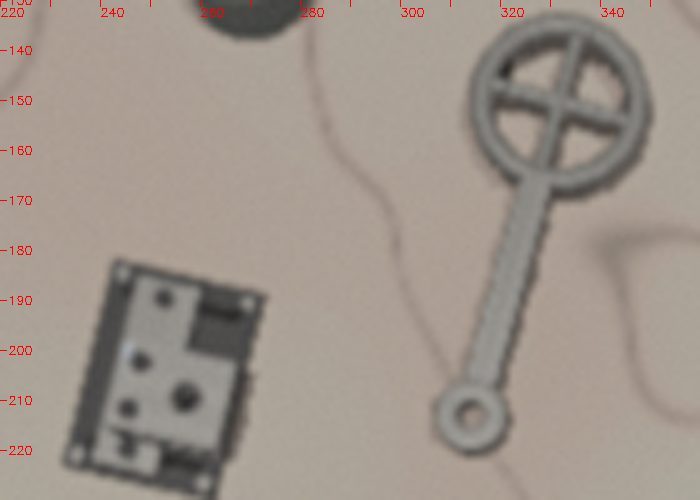

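View pics/c_t_st.png

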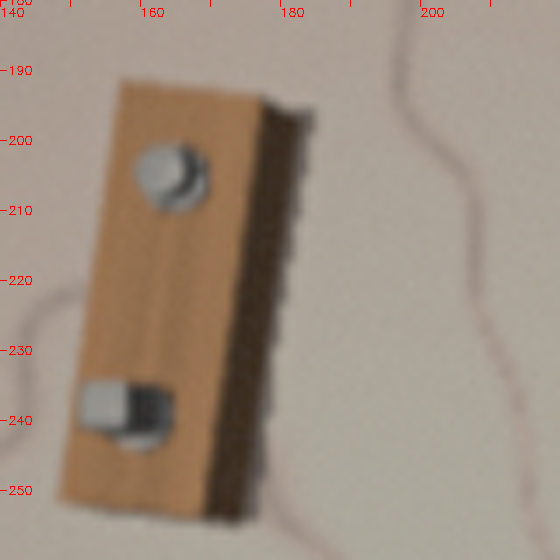

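View pics/c_t_br.png

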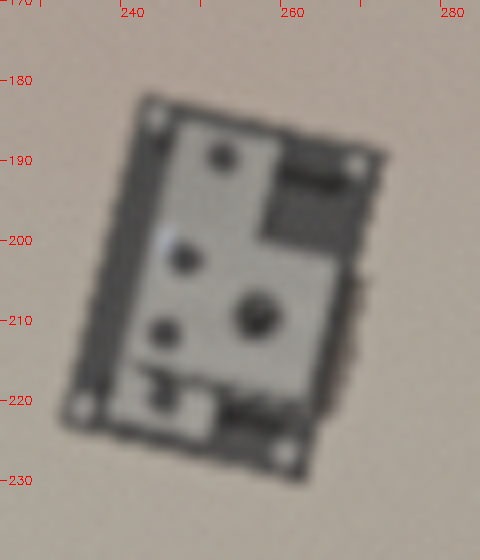

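Choice: the long pin is the tall square-topped one, at side (271,372) / top (157,238). The round low knob at side (223,368) is the short pin. The rest to use is the grey one, eye at top (314,213). The fork's mouth faces right in the top view. Next I measure.

```bash
cat > m.py <<'E'
from h import *
s=cv2.imread('pics/side0.png');t=cv2.imread('pics/top0.png')
def dark(img,x0,y0,x1,y1,thr):
    g=cv2.cvtColor(img,cv2.COLOR_BGR2GRAY).astype(float)[y0:y1,x0:x1]
    w=np.clip(thr-g,0,None); yy,xx=np.mgrid[y0:y1,x0:x1]
    return np.array([(w*xx).sum()/w.sum(),(w*yy).sum()/w.sum()]),w.max()
ht,_=dark(t,253,205,261,214,110); print('head hole top px',ht)
hs,_=dark(s,256,285,266,291,110); print('head hole side px',hs)
print('plane top z.056',plane('top',ht,.056),'side z.056',plane('side',hs,.056),'two',two(hs,ht))
# plate screws corners/top view
pc=[plane('top',p,.006) for p in [(243.5,182.2),(272.5,188.7),(233,223.2),(262.5,230.3)]]
print('plate top corners',np.round(pc,4))
ps=[plane('side',p,.006) for p in [(238.5,294),(284,305),(220.5,317),(268,330)]]
print('plate side corners',np.round(ps,4))
# pot rest: gray mask top
hsv=cv2.cvtColor(t,cv2.COLOR_BGR2HSV); 
m=((hsv[:,:,1]<40)&(hsv[:,:,2]>0)).astype(np.uint8)
roi=np.zeros_like(m); roi[128:225,300:355]=1; m&=roi
n,l,st,c=cv2.connectedComponentsWithStats(m); i=1+np.argmax(st[1:,4]); print(st[i])
cv2.imwrite('pics/mask.png',cv2.resize((l==i)[128:225,300:355].astype(np.uint8)*255,None,fx=6,fy=6))
E
python3 m.py
```

```text
head hole top px [256.65764706 209.25294118]
head hole side px [260.35376045 286.88300836]
plane top z.056 [0.56089528 0.11333451 0.056     ] side z.056 [0.56132051 0.11483169 0.056     ] two (array([0.56138203, 0.11352536, 0.05490531]), np.float64(0.00044898126089352726))
plate top corners [[0.6387 0.1534 0.006 ]
 [0.6215 0.0793 0.006 ]
 [0.5332 0.1794 0.006 ]
 [0.5145 0.1046 0.006 ]]
plate side corners [[0.6219 0.0843 0.006 ]
 [0.5149 0.1093 0.006 ]
 [0.6398 0.1613 0.006 ]
 [0.5333 0.1875 0.006 ]]
[ 300  128   55   97 5288]
```

View pics/mask.png

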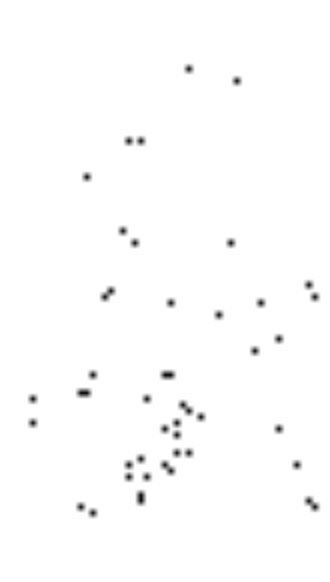

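```bash
cat > m2.py <<'E'
from h import *
s=cv2.imread('pics/side0.png');t=cv2.imread('pics/top0.png')
def P(name,us,ut,z):
    print(name,'side',np.round(plane('side',us,z),4),'top',np.round(plane('top',ut,z),4),'two',[np.round(q,4) for q in two(us,ut)])
P('eye',(276.9,253.9),(313.9,212.7),.044)
P('ring',(218.5,241.6),(331.5,150.5),.044)
# pin: grip top, side centre & top centre
P('pintop',(270.5,364.2),(153.5,237.7),.093)
P('shorttop',(222.5,364.2),(162,204.0),.071)
# stand top corners from crops
st=[(157,191),(176.7,193.5),(148.2,251.5),(169.7,253.8)]
st=[(140+117/7,180+80/7),(140+267/7,180+97/7),(140+58/7,180+502/7),(140+210/7,180+520/7)]
pt=np.array([plane('top',(u-.5,v-.5),.05) for u,v in st]);print(np.round(pt,4),pt.mean(0))
ss=[(195+127/7,340+131/7),(195+706/7,340+244/7),(195+40/7,340+288/7),(195+643/7,340+413/7)]
ps=np.array([plane('side',(u-.5,v-.5),.05) for u,v in ss]);print(np.round(ps,4),ps.mean(0))
E
python3 m2.py
python3 - <<'E'
from h import *
s=cv2.imread('pics/side0.png')[:,:,::-1];t=cv2.imread('pics/top0.png')[:,:,::-1]
crop(s,250,350,50,40,14,'pics/z_s_pin.png');crop(t,145,225,30,24,20,'pics/z_t_pin.png')
E
```

```text
eye side [ 0.5543 -0.0248  0.044 ] top [ 0.5532 -0.0266  0.044 ] two [array([ 0.554 , -0.0265,  0.0428]), np.float64(0.0009)]
ring side [ 0.7081 -0.062   0.044 ] top [ 0.7099 -0.0717  0.044 ] two [array([ 0.7119, -0.0718,  0.0374]), np.float64(0.0002)]
pintop side [0.4888 0.3496 0.093 ] top [0.4891 0.3497 0.093 ] two [array([0.4889, 0.3496, 0.0931]), np.float64(0.0002)]
shorttop side [0.5734 0.34   0.071 ] top [0.5726 0.3386 0.071 ] two [array([0.5733, 0.339 , 0.0699]), np.float64(0.0007)]
[[0.6086 0.3599 0.05  ]
 [0.6024 0.3077 0.05  ]
 [0.4605 0.3769 0.05  ]
 [0.4538 0.3246 0.05  ]] [0.53131479 0.34226301 0.05      ]
[[0.6027 0.3111 0.05  ]
 [0.4536 0.3296 0.05  ]
 [0.6083 0.3613 0.05  ]
 [0.4602 0.3794 0.05  ]] [0.53120411 0.34534519 0.05      ]
```

View pics/z_s_pin.png

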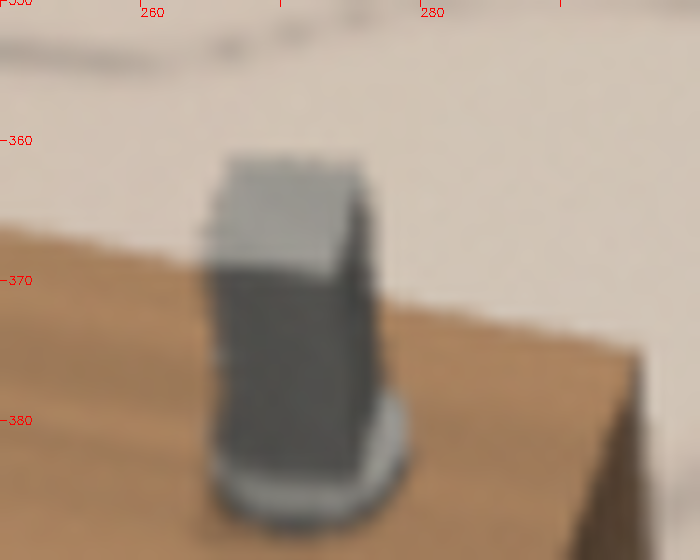

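View pics/z_t_pin.png

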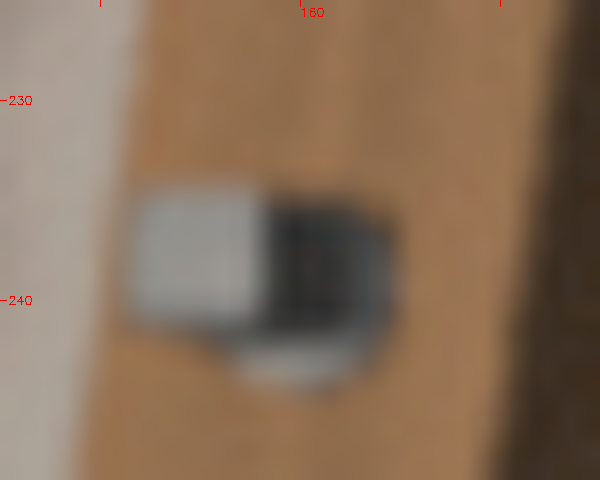

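```bash
cat >> h.py <<'E'
from scipy.spatial.transform import Rotation as Ro
def state():
    s=readout.get_state(); q=s['ee_rot']; return s,Ro.from_quat([q[1],q[2],q[3],q[0]])
def down(yaw): # tool x down, tool y at yaw
    y=np.array([np.cos(yaw),np.sin(yaw),0]); x=np.array([0,0,-1.]); return Ro.from_matrix(np.column_stack([x,y,np.cross(x,y)]))
def rel(pos,yawdeg):
    s,R=state(); d=R.inv().apply(np.array(pos)-s['tool_pos']); r=(R.inv()*down(np.radians(yawdeg))).as_rotvec()
    return np.round(d,4),np.round(r,4),'deg',round(np.degrees(np.linalg.norm(r)),1)
def show():
    s,R=state(); M=R.as_matrix(); print('t',round(s['clock'],2),'p',np.round(s['tool_pos'],4),'yaw',round(np.degrees(np.arctan2(M[1,1],M[0,1])),2),'xax',np.round(M[:,0],4),'F',np.round(s['ft_force'],2),'T',np.round(s['torque'],2),'w',round(s['width'],4),'j',np.round(s['joints'],2))
E
python3 - <<'E'
from h import *
show()
c=[(266.1,361.4),(275.7,361.4),(264.9,369.1),(273.9,369.6)]
p=np.array([plane('side',(u-.5,v-.5),.093) for u,v in c]);print(p.round(4),p.mean(0))
for a,b in ((0,1),(2,3),(0,2),(1,3)): d=p[b]-p[a]; print(np.degrees(np.arctan2(d[1],d[0])),np.hypot(*d[:2]))
for y in (73.8,-106.2): print(y,rel((.6356,-.05,.15),y))
E
```

```text
t 0.1 p [0.1436 0.6078 0.2305] yaw 76.72 xax [-3.0e-04 -1.6e-03 -1.0e+00] F [ 0.14 -1.68  0.08] T [-0.01 -0.03 -0.04] w 0.085 j [-1.23  0.51 -0.24  1.5   0.13  1.15 -0.15]
[[0.498  0.3437 0.093 ]
 [0.4827 0.3419 0.093 ]
 [0.4965 0.3595 0.093 ]
 [0.4823 0.3589 0.093 ]] [0.48987313 0.35101534 0.093     ]
-173.4584094863937 0.015396826725520169
-177.48069311429566 0.01429545382474793
95.28599835075798 0.015901566617660946
91.51997281252105 0.01696561357877751
73.8 (array([ 0.0814, -0.5271,  0.63  ]), array([0.0509, 0.0001, 0.0016]), 'deg', np.float64(2.9))
-106.2 (array([ 0.0814, -0.5271,  0.63  ]), array([-3.0907e+00, -2.5000e-03,  1.0000e-04]), 'deg', np.float64(177.1))
```

Request:
drive_tool(
  increments=[
    [0.081,-0.527,0.63,0.051,0,0,0.6],
    [0.081,-0.527,0.63,0.051,0,0,0.6],
    [0.081,-0.527,0.63,0.051,0,0,0.6],
    [0.081,-0.527,0.63,0.051,0,0,0.6],
    [0.081,-0.527,0.63,0.051,0,0,0.6],
    [0.081,-0.527,0.63,0.051,0,0,0.6],
    [0.081,-0.527,0.63,0.051,0,0,0.6],
    [0.081,-0.527,0.63,0.051,0,0,0.6],
  ],
  force=40,
)

```text
clock: 0.77
tool_pos: [0.3429, 0.3406, 0.1983]
ee_rot: [0.7, 0.099, 0.7, -0.1]
ft_force: [0.9, -0.3, -0.7]
width: 0.0511
```

```bash
python3 - <<'E'
from h import *
show(); print(rel((.6356,-.05,.12),73.8))
E
```

```text
t 0.77 p [0.3429 0.3406 0.1983] yaw 73.81 xax [-5.0e-04 -1.8e-03 -1.0e+00] F [ 0.89 -0.34 -0.73] T [ 0.07 -0.05  0.  ] w 0.0511 j [-0.7   0.32 -0.17  1.91  0.07  0.92  0.38]
(array([ 0.0789, -0.2934,  0.39  ]), array([0.0001, 0.    , 0.0018]), 'deg', np.float64(0.1))
```

Request:
drive_tool(
  increments=[
    [0.079,-0.293,0.39,0,0,0,0.6],
    [0.079,-0.293,0.39,0,0,0,0.6],
    [0.079,-0.293,0.39,0,0,0,0.6],
    [0.079,-0.293,0.39,0,0,0,0.6],
    [0.079,-0.293,0.39,0,0,0,0.6],
    [0.079,-0.293,0.39,0,0,0,0.6],
    [0.079,-0.293,0.39,0,0,0,0.6],
    [0.079,-0.293,0.39,0,0,0,0.6],
  ],
)

```text
clock: 1.43
tool_pos: [0.5401, 0.0772, 0.1452]
ee_rot: [0.7, 0.099, 0.7, -0.1]
ft_force: [0.5, 1.2, 0.5]
width: 0.0513
```

```bash
python3 - <<'E'
from h import *
show(); print(rel((.6356,-.05,.09),73.8))
E
```

```text
t 1.43 p [0.5401 0.0772 0.1452] yaw 73.81 xax [-9.0e-04 -1.8e-03 -1.0e+00] F [0.52 1.16 0.45] T [ 0.03 -0.    0.03] w 0.0513 j [-0.12  0.47 -0.09  1.83  0.06  0.84  1.04]
(array([ 0.0554, -0.0954,  0.1272]), array([ 0.0002, -0.0004,  0.002 ]), 'deg', np.float64(0.1))
```

Request:
drive_tool(
  increments=[
    [0.04,-0.095,0.127,0,0,0.002,0.6],
    [0.04,-0.095,0.127,0,0,0.002,0.6],
    [0.055,-0.095,0.127,0,0,0.002,0.6],
    [0.055,-0.095,0.127,0,0,0.002,0.6],
    [0.055,-0.095,0.127,0,0,0.002,0.6],
    [0.055,-0.095,0.127,0,0,0.002,0.6],
    [0.055,-0.095,0.127,0,0,0.002,0.6],
  ],
)

```text
clock: 2.02
tool_pos: [0.6349, -0.0492, 0.0896]
ee_rot: [0.699, 0.1, 0.701, -0.099]
ft_force: [1.2, 0.2, -0.6]
width: 0.0511
```

```bash
python3 - <<'E'
from h import *
s=imaging.camera('side');t=imaging.camera('top')
show(); print(rel((.6356,-.05,.019),73.8))
crop(s,180,170,160,120,5,'pics/g1s.png');crop(t,260,120,140,110,5,'pics/g1t.png')
E
```

```text
t 2.12 p [ 0.6351 -0.0476  0.0908] yaw 73.93 xax [-3.0e-04  1.2e-03 -1.0e+00] F [-0.31  0.15 -0.25] T [ 0.05  0.03 -0.03] w 0.0513 j [ 0.09  0.65 -0.09  1.64  0.07  0.85  1.26]
(array([ 0.0718, -0.0022,  0.0012]), array([ 0.0023, -0.0006, -0.0011]), 'deg', np.float64(0.2))
```

View pics/g1s.png

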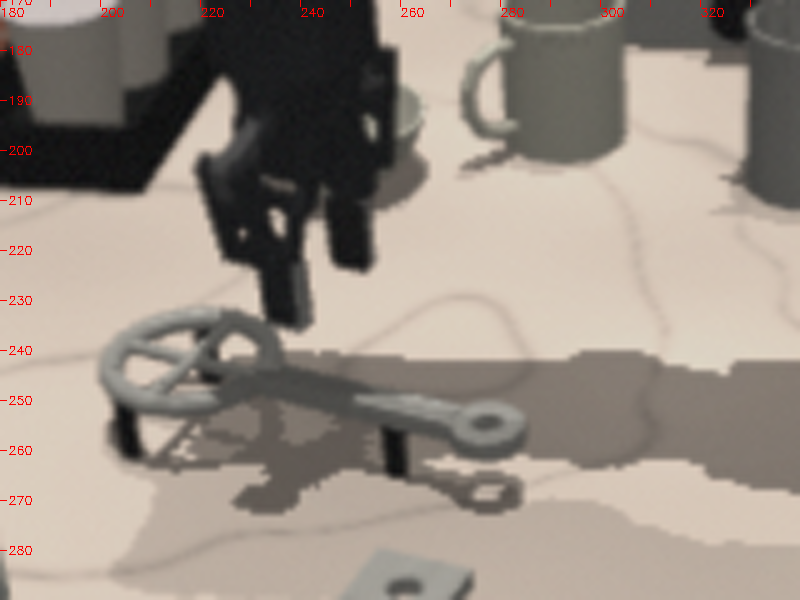

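View pics/g1t.png

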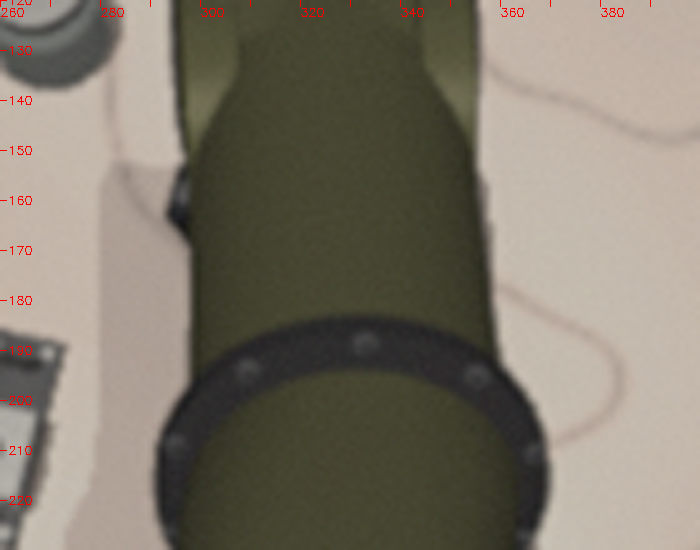

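The side view shows the fingers, at (237,232) and (253,222), straddling the bar at (245,247). The arm hides the scene in the top view. I go down with the opening kept moderate, then close.

Request:
drive_tool(
  increments=[
    [0.04,-0.002,0.001,0.002,0,0,0.6],
    [0.065,-0.002,0.001,0.002,0,0,0.6],
    [0.072,-0.002,0.001,0.002,0,0,0.6],
    [0.072,-0.002,0.001,0.002,0,0,0.6],
  ],
)

```text
clock: 2.45
tool_pos: [0.6339, -0.048, 0.0176]
ee_rot: [0.699, 0.099, 0.702, -0.098]
ft_force: [-0.4, 0.4, 0.7]
width: 0.051
```

```bash
python3 - <<'E'
from h import *
show()
E
```

```text
t 2.45 p [ 0.6339 -0.048   0.0176] yaw 73.94 xax [-0.0037  0.0019 -1.    ] F [-0.41  0.4   0.73] T [ 0.    0.05 -0.03] w 0.051 j [ 0.09  0.74 -0.08  1.7   0.08  0.71  1.26]
```

Request:
drive_tool(
  increments=[
    [0,0,0,0,0,0,0.4],
    [0,0,0,0,0,0,0.3],
    [0,0,0,0,0,0,0.2],
    [0,0,0,0,0,0,0.1],
    [0,0,0,0,0,0,0.0],
    [0,0,0,0,0,0,0.0],
    [0,0,0,0,0,0,0.0],
    [0,0,0,0,0,0,0.0],
  ],
  force=60,
)

```text
clock: 3.12
tool_pos: [0.635, -0.0478, 0.0196]
ee_rot: [0.7, 0.099, 0.701, -0.098]
ft_force: [-0.6, 1.2, 7.1]
width: 0.0149
```

```bash
python3 - <<'E'
from h import *
s=imaging.camera('side')
show(); 
crop(s,180,190,130,100,6,'pics/g2s.png')
E
```

```text
t 3.17 p [ 0.635  -0.0478  0.0196] yaw 73.94 xax [-9.0e-04  2.1e-03 -1.0e+00] F [-1.78  1.47  7.69] T [0.2  0.35 0.02] w 0.0147 j [ 0.09  0.74 -0.08  1.7   0.08  0.71  1.26]
```

View pics/g2s.png

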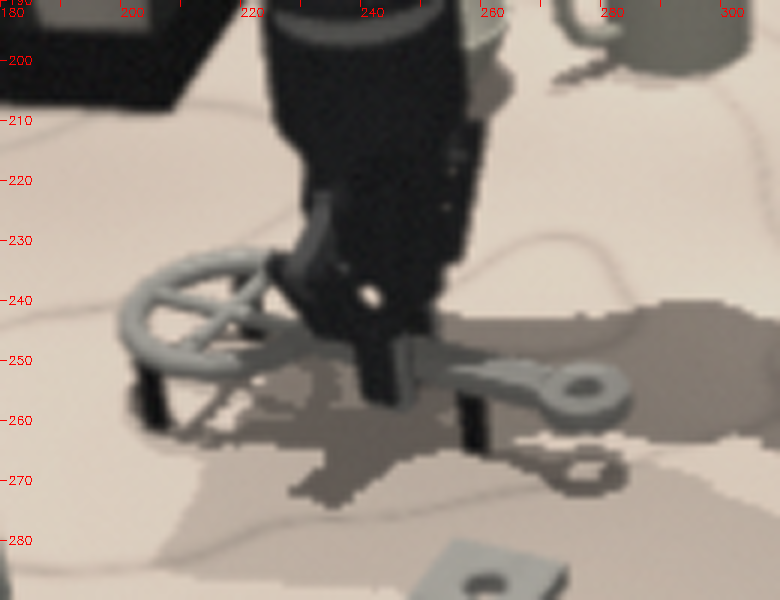

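Request:
drive_tool(
  increments=[
    [-0.006,0,0,0,0,0,0],
    [-0.015,0,0,0,0,0,0],
    [-0.025,0,0,0,0,0,0],
    [-0.025,0,0,0,0,0,0],
    [-0.025,0,0,0,0,0,0],
  ],
)

```text
clock: 3.58
tool_pos: [0.6356, -0.048, 0.0456]
ee_rot: [0.7, 0.1, 0.7, -0.098]
ft_force: [0.7, -0.1, -3.9]
width: 0.015
```

```bash
python3 - <<'E'
from h import *
s=imaging.camera('side')
show(); print(rel((.527,-.026,.045),-13.5))
crop(s,180,190,130,100,6,'pics/g3s.png')
E
```

```text
t 3.63 p [ 0.6351 -0.048   0.0449] yaw 73.93 xax [-4.e-04  2.e-03 -1.e+00] F [-0.66  0.12 -2.82] T [-0.03  0.07  0.03] w 0.015 j [ 0.09  0.71 -0.08  1.68  0.08  0.76  1.26]
(array([ 0.    , -0.0088, -0.1099]), array([ 1.526e+00, -2.100e-03, -8.000e-04]), 'deg', np.float64(87.4))
```

View pics/g3s.png

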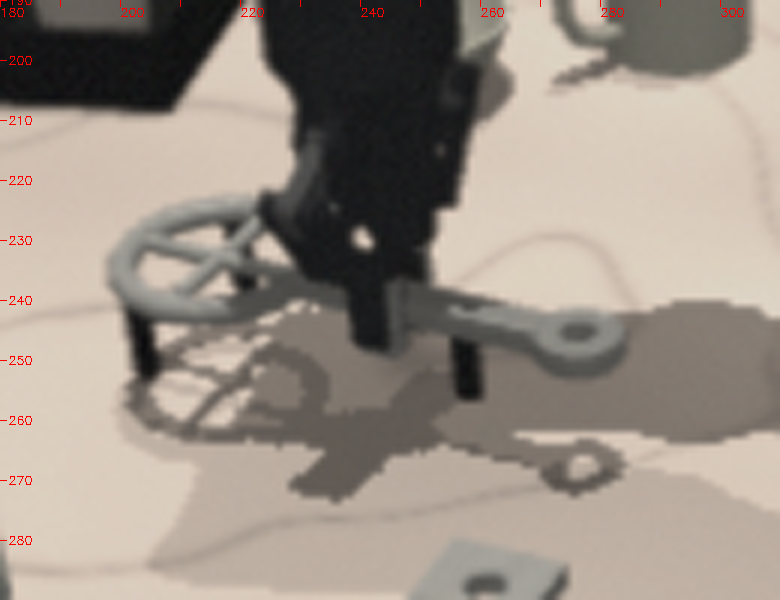

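The rest is lifted level (eye now at (276,245)). I turn it by 87° while moving in front of the mouth.

Request:
drive_tool(
  increments=[
    [0,0,-0.008,0.11,0,0,0],
    [0,-0.001,-0.016,0.22,0,0,0],
    [0,-0.001,-0.024,0.33,0,0,0],
    [0,-0.002,-0.032,0.44,0,0,0],
    [0,-0.003,-0.04,0.55,0,0,0],
    [0,-0.004,-0.048,0.66,0,0,0],
    [0,-0.005,-0.056,0.77,0,0,0],
    [0,-0.005,-0.064,0.88,0,0,0],
  ],
)

```text
clock: 4.3
tool_pos: [0.5714, -0.0351, 0.0445]
ee_rot: [0.59, 0.39, 0.591, -0.389]
ft_force: [-0.9, 0.4, -2.3]
width: 0.015
```

```bash
python3 - <<'E'
from h import *
show(); print(rel((.527,-.026,.045),-13.5))
E
```

```text
t 4.3 p [ 0.5714 -0.0351  0.0445] yaw 23.19 xax [-0.0012  0.002  -1.    ] F [-0.88  0.38 -2.28] T [0.13 0.04 0.  ] w 0.015 j [-0.09  0.64  0.17  1.86 -0.17  0.65  0.59]
(array([-0.0004, -0.0373, -0.0259]), array([ 0.6404, -0.0021,  0.001 ]), 'deg', np.float64(36.7))
```

Request:
drive_tool(
  increments=[
    [0,-0.006,-0.004,0.11,0,0,0],
    [0,-0.013,-0.009,0.22,0,0,0],
    [0,-0.019,-0.013,0.33,0,0,0],
    [0,-0.025,-0.017,0.44,0,0,0],
    [0,-0.031,-0.022,0.55,0,0,0],
    [0,-0.037,-0.026,0.64,0,0,0],
    [0,-0.037,-0.026,0.64,0,0,0],
    [0,-0.037,-0.026,0.64,0,0,0],
  ],
)

```text
clock: 4.97
tool_pos: [0.5271, -0.0255, 0.0444]
ee_rot: [-0.438, -0.554, -0.44, 0.555]
ft_force: [-0.2, -0.4, -3.0]
width: 0.0149
```

```bash
python3 - <<'E'
from h import *
s=imaging.camera('side');t=imaging.camera('top')
show()
crop(s,200,210,130,110,6,'pics/g4s.png')
crop(t,220,150,140,110,5,'pics/g4t.png')
E
```

```text
t 5.07 p [ 0.5278 -0.0258  0.0446] yaw -13.3 xax [-6.0e-04  1.7e-03 -1.0e+00] F [ 0.48  0.12 -3.  ] T [ 0.11 -0.02 -0.  ] w 0.0148 j [-0.22  0.62  0.35  1.98 -0.36  0.6   0.13]
```

View pics/g4s.png

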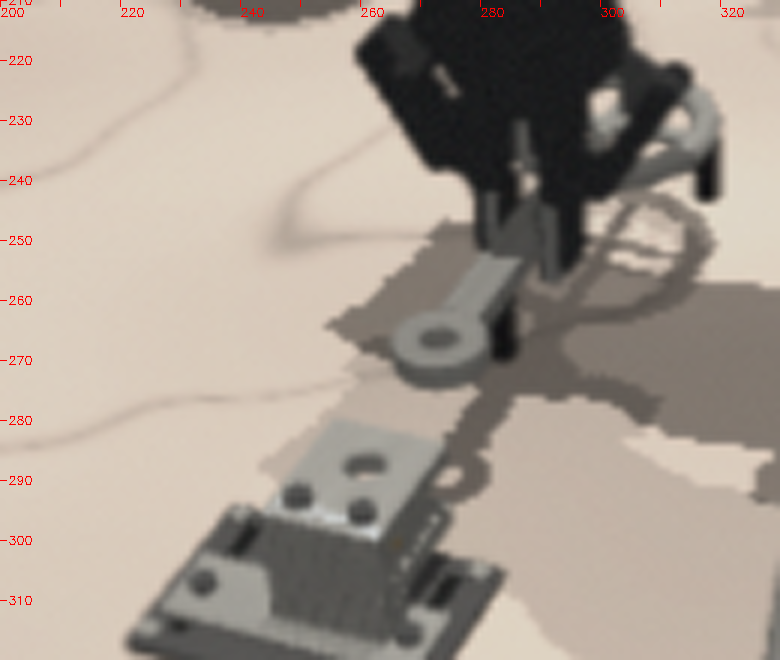

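View pics/g4t.png

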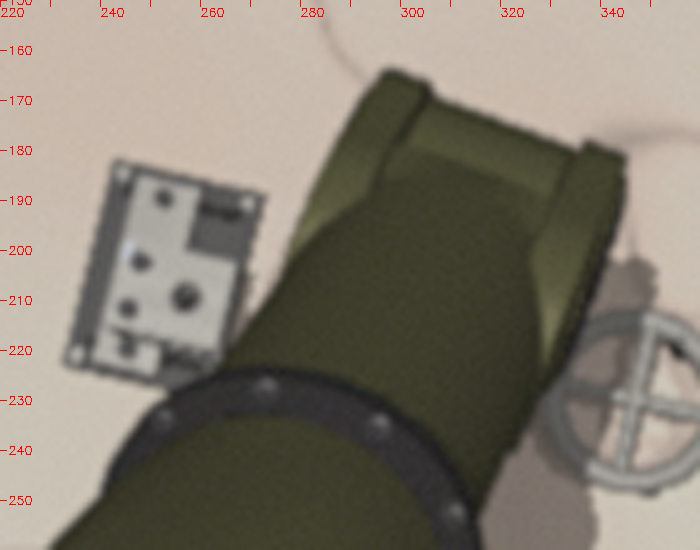

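```bash
python3 - <<'E'
from h import *
a=plane('side',(272.5,266.0),.069); h=plane('side',(260.35,286.88),.056)
u=np.array([np.cos(np.radians(76.5)),np.sin(np.radians(76.5))]);v=np.array([-u[1],u[0]])
tcp=np.array([.5278,-.0258])
print(a,h,'along',(h-a)[:2]@u,'lat',(h-a)[:2]@v,'tcp-eye',(a[:2]-tcp)@u,(a[:2]-tcp)@v)
# cross-ring center from top? ring px
r=plane('top',(346.5,229.5),.069); print(r,(r[:2]-tcp)@u,(r[:2]-tcp)@v)
E
```

```text
[0.54646544 0.05715941 0.069     ] [0.56133053 0.11482279 0.056     ] along 0.05954032033709189 lat -0.0009931188456246704 tcp-eye 0.08502460058149262 0.0012167758087844975
[ 0.50801105 -0.10540201  0.069     ] -0.08202224214321861 0.0006594610224017888
```

Request:
drive_tool(
  increments=[
    [0.008,0.001,0,-0.003,0,0,0],
    [0.016,0.001,0,-0.003,0,0,0],
    [0.021,0.001,0,-0.003,0,0,0],
    [0.0235,0.001,0,-0.003,0,0,0],
    [0.0235,0.001,0,-0.003,0,0,0],
    [0.0235,0.001,0,-0.003,0,0,0],
  ],
)

```text
clock: 5.57
tool_pos: [0.5286, -0.0262, 0.0208]
ee_rot: [0.439, 0.554, 0.44, -0.554]
ft_force: [-0.4, -0.1, -3.9]
width: 0.0146
```

```bash
python3 - <<'E'
from h import *
s=imaging.camera('side')
show()
crop(s,230,230,110,80,7,'pics/g5s.png')
E
```

```text
t 5.62 p [ 0.5288 -0.0261  0.021 ] yaw -13.13 xax [-7.0e-04  1.7e-03 -1.0e+00] F [-0.   -0.4  -3.09] T [ 0.04 -0.08  0.01] w 0.015 j [-0.2   0.65  0.32  2.   -0.38  0.55  0.15]
```

View pics/g5s.png

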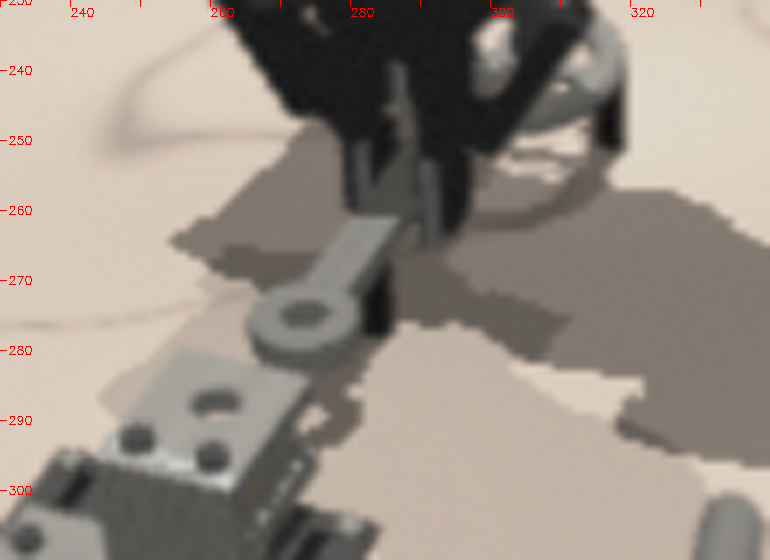

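```bash
python3 - <<'E'
from h import *
a=plane('side',(272.9,274.4),.0454); h=plane('side',(260.35,286.88),.056)
u=np.array([np.cos(np.radians(76.5)),np.sin(np.radians(76.5))]);v=np.array([-u[1],u[0]])
tcp=np.array([.5288,-.0261])
print(a,h,'along',(h-a)[:2]@u,'lat',(h-a)[:2]@v,'tcp-eye',(a[:2]-tcp)@u,(a[:2]-tcp)@v)
E
```

```text
[0.54730471 0.05622375 0.0454    ] [0.56133053 0.11482279 0.056     ] along 0.060254207268896354 lat 4.1382894016648436e-05 tcp-eye 0.08436897926195154 0.0012246775986976266
```

Request:
drive_tool(
  increments=[
    [0,0,-0.006,0.006,0,0,0],
    [0,0,-0.012,0.006,0,0,0],
    [0,0,-0.018,0.006,0,0,0],
    [0,0,-0.023,0.006,0,0,0],
    [0,0,-0.028,0.006,0,0,0],
    [0,0,-0.033,0.006,0,0,0],
    [0,0,-0.036,0.006,0,0,0],
    [0,0,-0.036,0.006,0,0,0],
  ],
)

```text
clock: 6.28
tool_pos: [0.5372, 0.01, 0.021]
ee_rot: [0.438, 0.555, 0.439, -0.555]
ft_force: [-0.0, -0.1, -2.9]
width: 0.015
```

```bash
python3 - <<'E'
from h import *
s=imaging.camera('side')
show()
crop(s,230,230,110,80,7,'pics/g6s.png')
E
```

```text
t 6.33 p [0.5371 0.0094 0.021 ] yaw -13.43 xax [-6.0e-04  1.7e-03 -1.0e+00] F [-0.63 -0.28 -2.85] T [ 0.08 -0.06 -0.03] w 0.0146 j [-0.28  0.66  0.33  1.98 -0.39  0.56  0.09]
```

View pics/g6s.png

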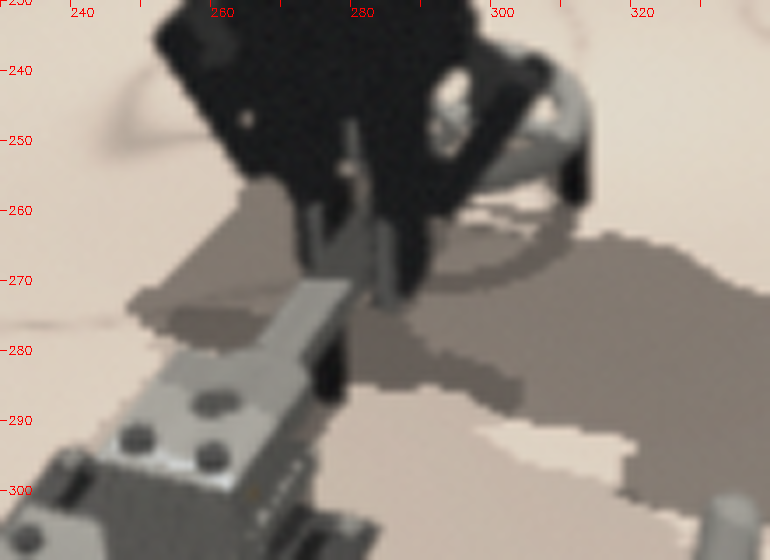

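The eye is in the gap with no contact force. I go on slowly to the shoe.

Request:
drive_tool(
  increments=[
    [0,0,-0.004,0,0,0,0],
    [0,0,-0.008,0,0,0,0],
    [0,0,-0.012,0,0,0,0],
    [0,0,-0.015,0,0,0,0],
    [0,0,-0.018,0,0,0,0],
    [0,0,-0.02,0,0,0,0],
    [0,0,-0.021,0,0,0,0],
  ],
)

```text
clock: 6.92
tool_pos: [0.542, 0.0302, 0.021]
ee_rot: [0.438, 0.555, 0.439, -0.555]
ft_force: [-0.0, -0.5, -3.6]
width: 0.0147
```

```bash
python3 - <<'E'
from h import *
show()
E
```

```text
t 6.92 p [0.542  0.0302 0.021 ] yaw -13.41 xax [-8.0e-04  1.8e-03 -1.0e+00] F [-0.04 -0.47 -3.58] T [-0.17  0.01 -0.01] w 0.0147 j [-0.32  0.67  0.34  1.96 -0.39  0.58  0.05]
```

Request:
drive_tool(
  increments=[
    [0,0,-0.001,0,0,0,0],
    [0,0,-0.002,0,0,0,0],
    [0,0,-0.002,0,0,0,0],
  ],
)

```text
clock: 7.17
tool_pos: [0.5422, 0.0313, 0.021]
ee_rot: [-0.437, -0.555, -0.439, 0.555]
ft_force: [-0.9, -3.5, -3.4]
width: 0.0151
```

```bash
python3 - <<'E'
from h import *
s=imaging.camera('side')
show()
crop(s,230,230,110,80,7,'pics/g7s.png')
E
```

```text
t 7.22 p [0.5422 0.0313 0.021 ] yaw -13.46 xax [-0.0011  0.001  -1.    ] F [-1.22 -3.75 -3.95] T [-0.61  0.23  0.01] w 0.0147 j [-0.32  0.67  0.34  1.96 -0.39  0.58  0.05]
```

View pics/g7s.png

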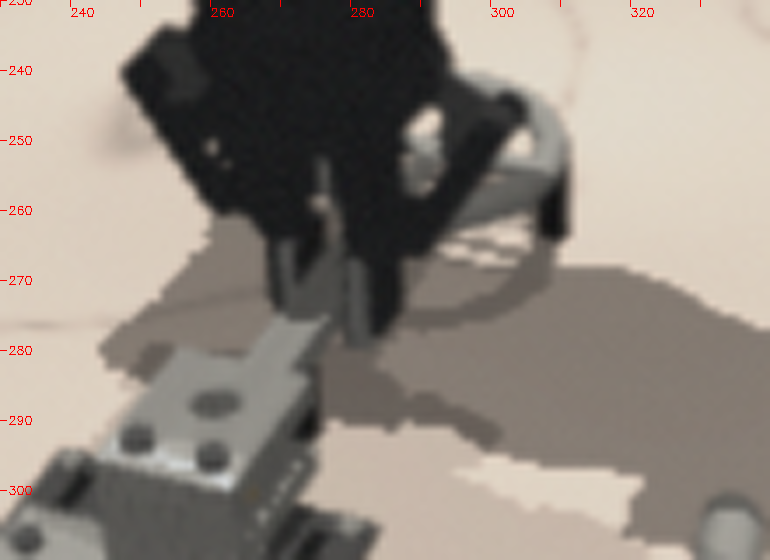

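Shoe contact is felt: 3.9 N, straight along -x of the bracket. I set the feet down and release.

Request:
drive_tool(
  increments=[
    [0.0008,0,0,0,0,0,0],
    [0.0014,0,0,0,0,0,0],
    [0.0014,0,0,0,0,0,0],
  ],
)

```text
clock: 7.47
tool_pos: [0.5421, 0.0311, 0.0197]
ee_rot: [-0.437, -0.555, -0.438, 0.555]
ft_force: [-2.2, -3.1, 1.2]
width: 0.0151
```

```bash
python3 - <<'E'
from h import *
show()
E
```

```text
t 7.47 p [0.5421 0.0311 0.0197] yaw -13.47 xax [-1.2e-03  9.0e-04 -1.0e+00] F [-2.15 -3.14  1.17] T [-0.66  0.37  0.07] w 0.0151 j [-0.32  0.67  0.34  1.96 -0.39  0.57  0.05]
```

Feet down (Fz from -3.9 to +1.2 N). I open slowly.

Request:
drive_tool(
  increments=[
    [0,0,0,0,0,0,0.19],
    [0,0,0,0,0,0,0.21],
    [0,0,0,0,0,0,0.25],
    [0,0,0,0,0,0,0.32],
    [0,0,0,0,0,0,0.4],
    [0,0,0,0,0,0,0.5],
    [0,0,0,0,0,0,0.6],
  ],
  force=20,
)

```text
clock: 8.05
tool_pos: [0.5422, 0.0312, 0.0197]
ee_rot: [-0.437, -0.555, -0.438, 0.555]
ft_force: [-0.4, 0.1, -0.2]
width: 0.0512
```

Request:
drive_tool(
  increments=[
    [-0.01,0,0,0,0,0,0.6],
    [-0.03,0,0,0,0,0,0.6],
    [-0.065,0,0,0,0,0,0.6],
    [-0.1,0,0,0,0,0,0.6],
    [-0.13,0,0,0,0,0,0.6],
    [-0.13,0,0,0,0,0,0.6],
  ],
)

```text
clock: 8.55
tool_pos: [0.5454, 0.0304, 0.1561]
ee_rot: [0.439, 0.558, 0.436, -0.553]
ft_force: [0.8, -0.8, -0.7]
width: 0.051
```

```bash
python3 - <<'E'
from h import *
s=imaging.camera('side')
show()
cv2.imwrite('pics/s8.png',s[:,:,::-1])
crop(s,220,220,110,80,7,'pics/g8s.png')
for y in (-2,88,178,-92): print(y, rel((.4893,.3495,.19),y))
E
```

```text
t 8.6 p [0.5443 0.0309 0.1535] yaw -13.47 xax [ 0.0058  0.0019 -1.    ] F [-1.19  0.9  -1.21] T [-0.    0.01 -0.02] w 0.0513 j [-0.41  0.49  0.46  1.83 -0.28  0.87 -0.05]
-2 (array([-0.0362, -0.1275, -0.2972]), array([-0.2001, -0.0026, -0.0055]), 'deg', np.float64(11.5))
88 (array([-0.0362, -0.1275, -0.2972]), array([-1.7709,  0.0023, -0.0065]), 'deg', np.float64(101.5))
178 (array([-0.0362, -0.1275, -0.2972]), array([ 2.9414, -0.0081,  0.0039]), 'deg', np.float64(168.5))
-92 (array([-0.0362, -0.1275, -0.2972]), array([ 1.3706, -0.0062, -0.0022]), 'deg', np.float64(78.5))
```

View pics/g8s.png

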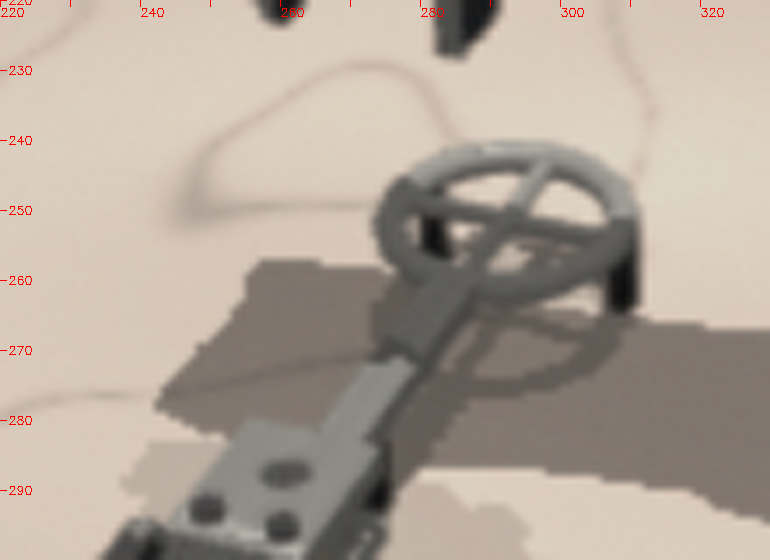

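The rest is seated (bar runs into the fork at (270,280), square to it). Now the pin, with the jaws along about +4° yaw.

```bash
python3 - <<'E'
from h import *
print(rel((.4893,.3497,.15),4))
E
```

```text
(array([ 0.0038, -0.1277, -0.2972]), array([-0.3049, -0.0023, -0.0056]), 'deg', np.float64(17.5))
```

Request:
drive_tool(
  increments=[
    [-0.01,-0.127,-0.297,-0.305,0,-0.006,0.6],
    [-0.01,-0.127,-0.297,-0.305,0,-0.006,0.6],
    [-0.01,-0.127,-0.297,-0.305,0,-0.006,0.6],
    [-0.01,-0.127,-0.297,-0.305,0,-0.006,0.6],
    [-0.01,-0.127,-0.297,-0.305,0,-0.006,0.6],
    [-0.01,-0.127,-0.297,-0.305,0,-0.006,0.6],
    [-0.01,-0.127,-0.297,-0.305,0,-0.006,0.6],
    [-0.01,-0.127,-0.297,-0.305,0,-0.006,0.6],
  ],
)

```text
clock: 9.27
tool_pos: [0.4876, 0.3533, 0.163]
ee_rot: [0.517, 0.482, 0.519, -0.481]
ft_force: [1.1, 0.7, -0.2]
width: 0.051
```

```bash
python3 - <<'E'
from h import *
show();print(rel((.4893,.3497,.15),4))
t=imaging.camera('top'); crop(t,130,140,240,150,3,'pics/t9.png')
cv2.imwrite('pics/t9full.png',t[:,:,::-1])
E
```

```text
t 9.27 p [0.4876 0.3533 0.163 ] yaw 4.19 xax [-0.0021  0.0029 -1.    ] F [ 1.05  0.71 -0.16] T [ 0.01 -0.02  0.  ] w 0.051 j [-0.89  0.55  0.36  1.67 -0.23  0.97 -0.37]
(array([0.013 , 0.0014, 0.0037]), array([ 0.0033, -0.0031,  0.0019]), 'deg', np.float64(0.3))
```

View pics/t9.png

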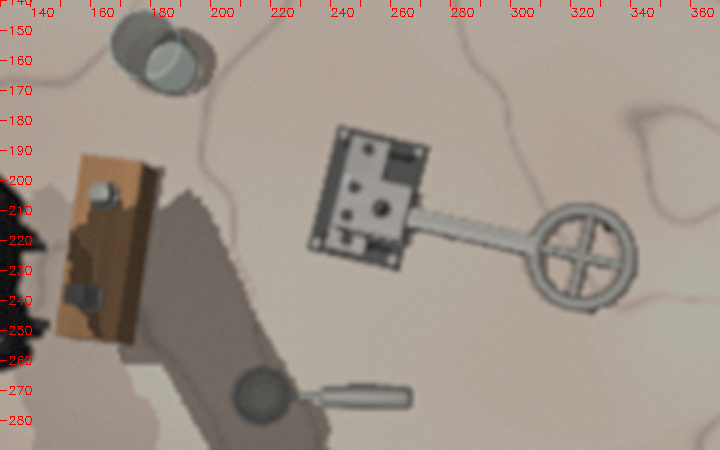

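The top view shows the rest aligned with the bracket, ring centre at (324,225), head hole at (256.7,209). I check the ring numerically and go down over the pin.

```bash
python3 - <<'E'
from h import *
r=plane('top',(324,225.3),.044); h=plane('top',(256.66,209.25),.056); d=(h-r)[:2]; print(r,h,np.hypot(*d),np.degrees(np.arctan2(d[1],d[0])))
E
```

```text
[ 0.52164406 -0.0513479   0.044     ] [0.56090252 0.11332879 0.056     ] 0.16929157705607956 76.59113191476152
```

Request:
drive_tool(
  increments=[
    [0.013,0.0015,0.0035,0.003,-0.003,0.002,0.5],
    [0.013,0.0015,0.0035,0.003,-0.003,0.002,0.5],
    [0.03,0.0015,0.0035,0.003,-0.003,0.002,0.5],
    [0.05,0.0015,0.0035,0.003,-0.003,0.002,0.5],
    [0.06,0.0015,0.0035,0.003,-0.003,0.002,0.5],
    [0.06,0.0015,0.0035,0.003,-0.003,0.002,0.5],
  ],
)

```text
clock: 9.82
tool_pos: [0.4859, 0.3556, 0.1003]
ee_rot: [0.517, 0.48, 0.52, -0.482]
ft_force: [-0.3, -0.3, -0.0]
width: 0.0426
```

```bash
python3 - <<'E'
from h import *
s=imaging.camera('side')
show();print(rel((.4893,.3497,.059),4))
crop(s,195,320,120,90,6,'pics/g10s.png')
E
```

```text
t 9.87 p [0.4866 0.3561 0.1017] yaw 4.35 xax [-0.0033  0.0023 -1.    ] F [-0.53 -0.67  0.64] T [-0.1   0.01 -0.01] w 0.0428 j [-0.88  0.62  0.34  1.73 -0.27  0.84 -0.34]
(array([0.0427, 0.0023, 0.0067]), array([ 0.0061, -0.0025,  0.0031]), 'deg', np.float64(0.4))
```

View pics/g10s.png

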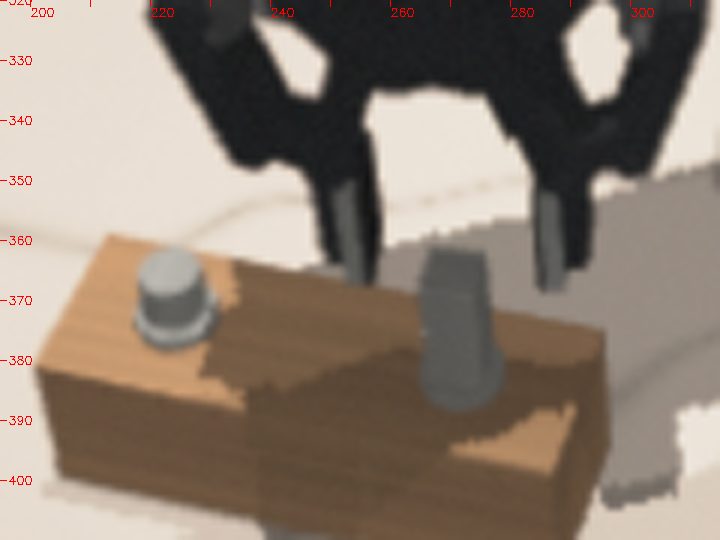

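Fingers at (253,365) and (286,368) straddle the pin at (269,370), about 6 mm too far in y. I correct, then go down.

Request:
drive_tool(
  increments=[
    [0,0.0025,0.0065,0.006,-0.0025,0.003,0.5],
    [0,0.0025,0.0065,0.006,-0.0025,0.003,0.5],
    [0.015,0.0025,0.0065,0.006,-0.0025,0.003,0.5],
    [0.03,0.0025,0.0065,0.006,-0.0025,0.003,0.5],
    [0.042,0.0025,0.0065,0.006,-0.0025,0.003,0.5],
    [0.042,0.0025,0.0065,0.006,-0.0025,0.003,0.5],
    [0.042,0.0025,0.0065,0.006,-0.0025,0.003,0.5],
  ],
)

```text
clock: 10.45
tool_pos: [0.4898, 0.3496, 0.0602]
ee_rot: [0.517, 0.482, 0.517, -0.482]
ft_force: [-0.3, 0.3, -0.1]
width: 0.0429
```

```bash
python3 - <<'E'
from h import *
show();print(rel((.4893,.3497,.059),4))
s=imaging.camera('side');crop(s,195,320,120,90,6,'pics/g11s.png')
E
```

```text
t 10.45 p [0.4898 0.3496 0.0602] yaw 3.97 xax [-0.e+00 -2.e-04 -1.e+00] F [-0.32  0.29 -0.06] T [-0.02  0.02  0.  ] w 0.0429 j [-0.86  0.67  0.32  1.77 -0.29  0.74 -0.32]
(array([ 0.0012, -0.0005, -0.0001]), array([-0.0005,  0.0002,  0.0001]), 'deg', np.float64(0.0))
```

View pics/g11s.png

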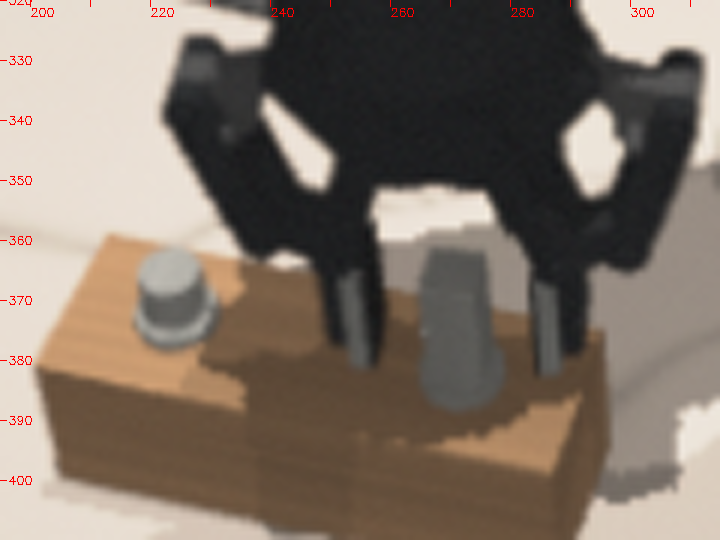

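Request:
drive_tool(
  increments=[
    [0,0,0,0,0,0,0.35],
    [0,0,0,0,0,0,0.25],
    [0,0,0,0,0,0,0.15],
    [0,0,0,0,0,0,0.05],
    [0,0,0,0,0,0,0],
    [0,0,0,0,0,0,0],
    [0,0,0,0,0,0,0],
  ],
  force=60,
)

```text
clock: 11.08
tool_pos: [0.4908, 0.3501, 0.062]
ee_rot: [0.517, 0.483, 0.517, -0.481]
ft_force: [-1.5, -0.8, 6.0]
width: 0.015
```

```bash
python3 - <<'E'
from h import *
show()
E
```

```text
t 11.08 p [0.4908 0.3501 0.062 ] yaw 3.97 xax [ 0.0024  0.0016 -1.    ] F [-1.5  -0.77  6.01] T [-0.15  0.18 -0.07] w 0.015 j [-0.86  0.67  0.32  1.77 -0.29  0.75 -0.32]
```

Request:
drive_tool(
  increments=[
    [-0.005,0,0,0,0,0,0],
    [-0.015,0,0,0,0,0,0],
    [-0.03,0,0,0,0,0,0],
    [-0.045,0,0,0,0,0,0],
    [-0.06,0,0,0,0,0,0],
    [-0.075,0,0,0,0,0,0],
    [-0.085,0,0,0,0,0,0],
    [-0.085,0,0,0,0,0,0],
  ],
)

```text
clock: 11.75
tool_pos: [0.4918, 0.3505, 0.1498]
ee_rot: [0.517, 0.485, 0.516, -0.48]
ft_force: [0.3, -0.1, -0.3]
width: 0.0149
```

```bash
python3 - <<'E'
from h import *
s=imaging.camera('side')
show();print(rel((.5613,.1143,.147),4))
crop(s,195,280,130,100,6,'pics/g12s.png')
E
```

```text
t 11.8 p [0.4912 0.3503 0.1484] yaw 3.97 xax [ 0.0044  0.0032 -1.    ] F [ 0.94 -0.27 -0.24] T [-0.02 -0.03  0.04] w 0.015 j [-0.89  0.57  0.36  1.69 -0.24  0.93 -0.36]
(array([0.0009, 0.0536, 0.2403]), array([-0.0005, -0.0029, -0.0046]), 'deg', np.float64(0.3))
```

View pics/g12s.png

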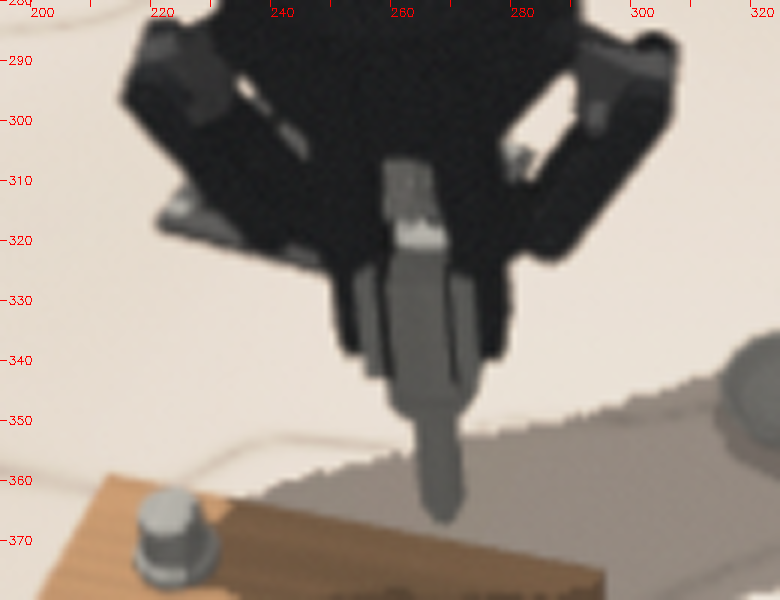

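The pin is held upright, nose at about (268.5,366), short pin still at (223,368). I move over the head.

Request:
drive_tool(
  increments=[
    [0,0.007,0.03,0,-0.003,-0.005,0],
    [0,0.014,0.065,0,-0.003,-0.005,0],
    [0,0.022,0.1,0,-0.003,-0.005,0],
    [0,0.03,0.135,0,-0.003,-0.005,0],
    [0,0.038,0.17,0,-0.003,-0.005,0],
    [0,0.045,0.2,0,-0.003,-0.005,0],
    [0,0.0505,0.226,0,-0.003,-0.005,0],
    [0,0.0535,0.24,0,-0.003,-0.005,0],
  ],
)

```text
clock: 12.47
tool_pos: [0.5615, 0.11, 0.1472]
ee_rot: [0.516, 0.483, 0.516, -0.484]
ft_force: [0.6, 0.0, -0.0]
width: 0.0153
```

Request:
drive_tool(
  increments=[
    [0,0,0,0,0,0,0],
  ],
)

```text
clock: 12.55
tool_pos: [0.5619, 0.1059, 0.1466]
ee_rot: [0.515, 0.483, 0.514, -0.486]
ft_force: [-0.2, 0.8, -0.4]
width: 0.0151
```

```bash
python3 - <<'E'
from h import *
s=imaging.camera('side');t=imaging.camera('top')
show();print(rel((.5613,.1143,.122),4))
crop(s,210,220,110,90,7,'pics/g13s.png');crop(t,215,150,110,90,7,'pics/g13t.png')
E
```

```text
t 12.65 p [0.5609 0.1093 0.1464] yaw 3.61 xax [-0.0028 -0.0028 -1.    ] F [ 0.18  1.67 -0.1 ] T [0.04 0.03 0.01] w 0.0151 j [-0.47  0.53  0.36  1.77 -0.23  0.89  0.06]
(array([ 0.0243,  0.0008, -0.005 ]), array([-0.0068,  0.0026,  0.003 ]), 'deg', np.float64(0.5))
```

View pics/g13s.png

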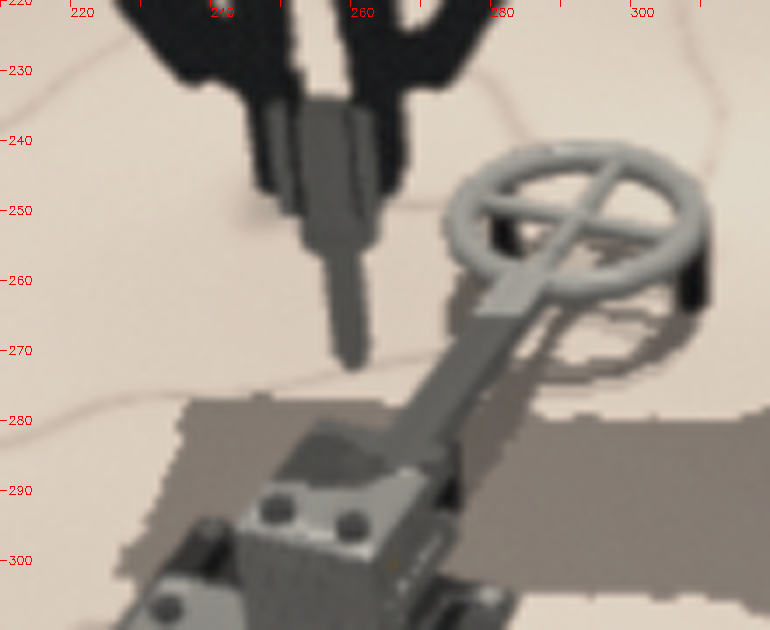

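View pics/g13t.png

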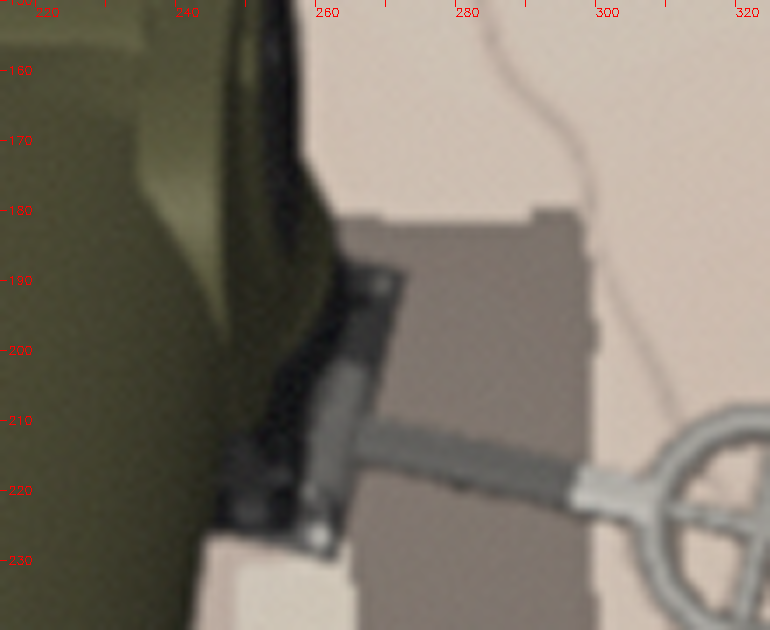

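Request:
drive_tool(
  increments=[
    [0.005,0.001,-0.005,-0.005,0.0025,0.003,0],
    [0.012,0.001,-0.005,-0.005,0.0025,0.003,0],
    [0.018,0.001,-0.005,-0.005,0.0025,0.003,0],
    [0.022,0.001,-0.005,-0.005,0.0025,0.003,0],
    [0.022,0.001,-0.005,-0.005,0.0025,0.003,0],
  ],
)

```text
clock: 13.07
tool_pos: [0.5606, 0.1151, 0.1229]
ee_rot: [0.517, 0.482, 0.517, -0.483]
ft_force: [0.2, 0.5, -0.8]
width: 0.015
```

```bash
python3 - <<'E'
from h import *
s=imaging.camera('side')
show()
g=np.clip((s.astype(float)/255)**.6*255,0,255).astype(np.uint8)
crop(g,235,230,60,75,8,'pics/g14s.png')
st,R=state()
for zz in (.012,): 
  nose=st['tool_pos']+R.apply([zz+.046,0,0]); print('nose',nose,'proj',proj('side',nose),'holeproj',proj('side',[.5613,.1143,.056]),'pred nose on hole',proj('side',[.5613,.1148,.056]))
E
```

```text
t 13.12 p [0.561  0.1147 0.1236] yaw 3.94 xax [-1.3e-03 -6.0e-04 -1.0e+00] F [ 0.79 -0.6  -0.67] T [0.02 0.01 0.05] w 0.0151 j [-0.47  0.56  0.35  1.79 -0.24  0.84  0.07]
nose [0.56093986 0.11468287 0.06555593] proj [[260.18099339 283.2401394 ]] holeproj [[260.42009126 286.72384574]] pred nose on hole [[260.36678252 286.87415366]]
```

View pics/g14s.png

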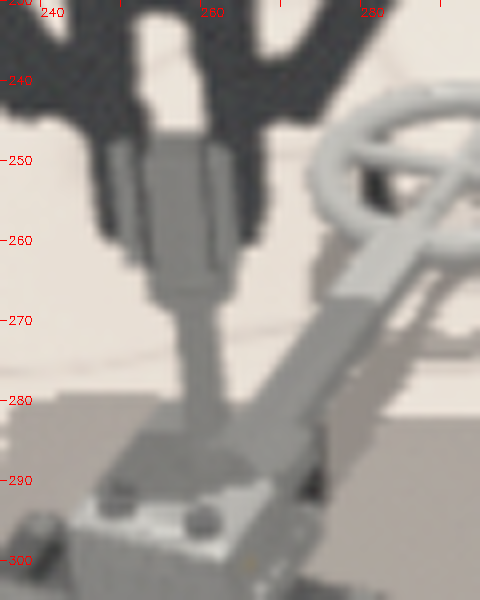

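The nose lines up with the remembered hole column (260.2 against 260.4). I feel downward in small steps.

Request:
drive_tool(
  increments=[
    [0.004,0,0,0,0.001,0,0],
    [0.007,0,0,0,0.001,0,0],
    [0.01,0,0,0,0.001,0,0],
    [0.012,0,0,0,0.001,0,0],
    [0.013,0,0,0,0.001,0,0],
  ],
)

```text
clock: 13.53
tool_pos: [0.5608, 0.1147, 0.1102]
ee_rot: [0.516, 0.482, 0.517, -0.483]
ft_force: [-0.0, -0.4, -0.5]
width: 0.0151
```

```bash
python3 - <<'E'
from h import *
show()
E
```

```text
t 13.53 p [0.5608 0.1147 0.1102] yaw 3.94 xax [-1.8e-03  4.0e-04 -1.0e+00] F [-0.02 -0.4  -0.5 ] T [ 0.01 -0.03  0.04] w 0.0151 j [-0.46  0.57  0.34  1.81 -0.25  0.81  0.07]
```

Nose about 4 mm inside the upper hole, no load. On in 2 mm steps.

Request:
drive_tool(
  increments=[
    [0.002,0,0,0,0,0,0],
    [0.004,0,0,0,0,0,0],
    [0.006,0,0,0,0,0,0],
    [0.008,0,0,0,0,0,0],
  ],
)

```text
clock: 13.87
tool_pos: [0.5609, 0.1147, 0.102]
ee_rot: [0.516, 0.482, 0.517, -0.483]
ft_force: [-0.6, -0.5, -1.2]
width: 0.0151
```

```bash
python3 - <<'E'
from h import *
show()
E
```

```text
t 13.87 p [0.5609 0.1147 0.102 ] yaw 3.94 xax [-1.7e-03  4.0e-04 -1.0e+00] F [-0.58 -0.46 -1.22] T [-0.01 -0.04 -0.01] w 0.0151 j [-0.46  0.58  0.34  1.81 -0.26  0.79  0.08]
```

Request:
drive_tool(
  increments=[
    [0.002,0,0,0,0,0,0],
    [0.004,0,0,0,0,0,0],
    [0.006,0,0,0,0,0,0],
  ],
)

```text
clock: 14.12
tool_pos: [0.5611, 0.1141, 0.0961]
ee_rot: [0.517, 0.482, 0.517, -0.483]
ft_force: [0.4, -3.7, 1.8]
width: 0.0152
```

```bash
python3 - <<'E'
from h import *
show()
E
```

```text
t 14.12 p [0.5611 0.1141 0.0961] yaw 3.92 xax [-1.1e-03 -2.0e-04 -1.0e+00] F [ 0.41 -3.68  1.77] T [-0.6   0.02  0.03] w 0.0152 j [-0.46  0.59  0.33  1.82 -0.26  0.78  0.08]
```

The taper meets the eye (3.7 N side load from the shoe, 1.8 N vertical), as expected.

Request:
drive_tool(
  increments=[
    [0.002,0,0,0,0,0,0],
    [0.004,0,0,0,0,0,0],
    [0.006,0,0,0,0,0,0],
    [0.007,0,0,0,0,0,0],
  ],
)

```text
clock: 14.45
tool_pos: [0.5614, 0.1137, 0.0891]
ee_rot: [0.517, 0.482, 0.517, -0.483]
ft_force: [-0.1, -2.7, 2.6]
width: 0.0154
```

```bash
python3 - <<'E'
from h import *
show()
E
```

```text
t 14.45 p [0.5614 0.1137 0.0891] yaw 3.9 xax [-7.e-04 -6.e-04 -1.e+00] F [-0.05 -2.73  2.63] T [-0.72  0.01 -0.  ] w 0.0154 j [-0.45  0.6   0.33  1.83 -0.27  0.76  0.09]
```

Request:
drive_tool(
  increments=[
    [0.0015,0,0,0,0,0,0],
    [0.003,0,0,0,0,0,0],
    [0.0045,0,0,0,0,0,0],
  ],
)

```text
clock: 14.7
tool_pos: [0.5615, 0.1136, 0.0846]
ee_rot: [0.517, 0.482, 0.517, -0.483]
ft_force: [0.2, -2.4, 3.8]
width: 0.0153
```

```bash
python3 - <<'E'
from h import *
show()
E
```

```text
t 14.7 p [0.5615 0.1136 0.0846] yaw 3.89 xax [-4.e-04 -6.e-04 -1.e+00] F [ 0.22 -2.4   3.84] T [-0.68  0.08  0.07] w 0.0153 j [-0.45  0.6   0.33  1.83 -0.27  0.75  0.09]
```

Request:
drive_tool(
  increments=[
    [0.0015,0,0,0,0,0,0],
    [0.003,0,0,0,0,0,0],
    [0.0045,0,0,0,0,0,0],
    [0.006,0,0,0,0,0,0],
  ],
)

```text
clock: 15.03
tool_pos: [0.5615, 0.1135, 0.0785]
ee_rot: [0.517, 0.483, 0.517, -0.483]
ft_force: [0.1, -2.4, 4.8]
width: 0.0151
```

```bash
python3 - <<'E'
from h import *
show()
E
```

```text
t 15.03 p [0.5615 0.1135 0.0785] yaw 3.89 xax [-2.e-04 -6.e-04 -1.e+00] F [ 0.09 -2.4   4.84] T [-0.68  0.08 -0.02] w 0.0151 j [-0.45  0.61  0.32  1.84 -0.27  0.74  0.09]
```

Request:
drive_tool(
  increments=[
    [0.002,0,0,0,0,0,0],
    [0.004,0,0,0,0,0,0],
    [0.006,0,0,0,0,0,0],
    [0.0075,0,0,0,0,0,0],
  ],
)

```text
clock: 15.37
tool_pos: [0.5616, 0.1135, 0.0709]
ee_rot: [0.517, 0.483, 0.517, -0.483]
ft_force: [-0.8, -1.7, 5.4]
width: 0.0151
```

```bash
python3 - <<'E'
from h import *
show()
s=imaging.camera('side')
g=np.clip((s.astype(float)/255)**.6*255,0,255).astype(np.uint8)
crop(g,235,240,60,70,8,'pics/g15s.png')
E
```

```text
t 15.37 p [0.5616 0.1135 0.0709] yaw 3.88 xax [-0.e+00 -6.e-04 -1.e+00] F [-0.82 -1.73  5.36] T [-0.64  0.15 -0.02] w 0.0151 j [-0.44  0.62  0.32  1.84 -0.28  0.72  0.1 ]
```

View pics/g15s.png

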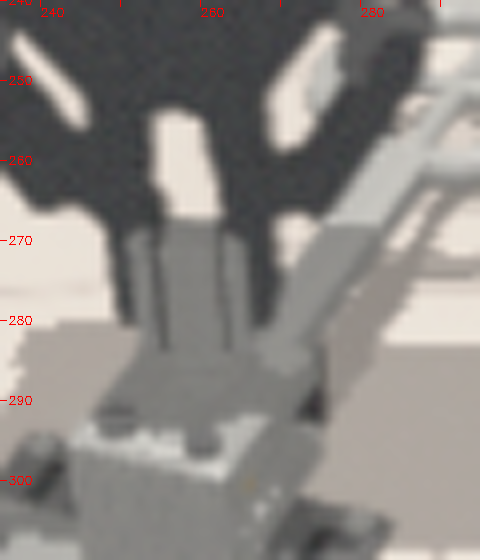

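Nearly home. I push on in 1 mm steps, watching for the stop.

Request:
drive_tool(
  increments=[
    [0.001,0,0,0,0,0,0],
    [0.002,0,0,0,0,0,0],
  ],
)

```text
clock: 15.58
tool_pos: [0.5616, 0.1134, 0.0687]
ee_rot: [0.517, 0.483, 0.517, -0.483]
ft_force: [-0.6, -2.7, 5.2]
width: 0.0149
```

Request:
drive_tool(
  increments=[
    [0.001,0,0,0,0,0,0],
    [0.001,0,0,0,0,0,0],
  ],
)

```text
clock: 15.75
tool_pos: [0.5616, 0.1134, 0.0679]
ee_rot: [0.517, 0.483, 0.516, -0.483]
ft_force: [-0.5, -2.5, 6.8]
width: 0.0153
```

Request:
drive_tool(
  increments=[
    [0.001,0,0,0,0,0,0],
    [0.001,0,0,0,0,0,0],
  ],
)

```text
clock: 15.92
tool_pos: [0.5616, 0.1134, 0.0679]
ee_rot: [0.517, 0.483, 0.516, -0.483]
ft_force: [-3.7, -2.7, 13.8]
width: 0.0152
```

Stopped at z 0.0679 with the force rising from 5 to 14 N, which matches collar contact (0.068 expected). I release slowly.

Request:
drive_tool(
  increments=[
    [0,0,0,0,0,0,0.19],
    [0,0,0,0,0,0,0.22],
    [0,0,0,0,0,0,0.26],
    [0,0,0,0,0,0,0.32],
    [0,0,0,0,0,0,0.4],
    [0,0,0,0,0,0,0.5],
    [0,0,0,0,0,0,0.5],
  ],
  force=20,
)

```text
clock: 16.5
tool_pos: [0.5616, 0.1136, 0.0677]
ee_rot: [0.517, 0.483, 0.517, -0.483]
ft_force: [0.1, 0.6, 0.3]
width: 0.0426
```

```bash
python3 - <<'E'
from h import *
show()
s=imaging.camera('side')
g=np.clip((s.astype(float)/255)**.6*255,0,255).astype(np.uint8)
crop(g,235,240,60,70,8,'pics/g16s.png')
E
```

```text
t 16.5 p [0.5616 0.1136 0.0677] yaw 3.87 xax [ 2.e-04  2.e-04 -1.e+00] F [0.13 0.64 0.31] T [ 0.06 -0.03 -0.01] w 0.0426 j [-0.44  0.63  0.32  1.85 -0.28  0.71  0.1 ]
```

View pics/g16s.png

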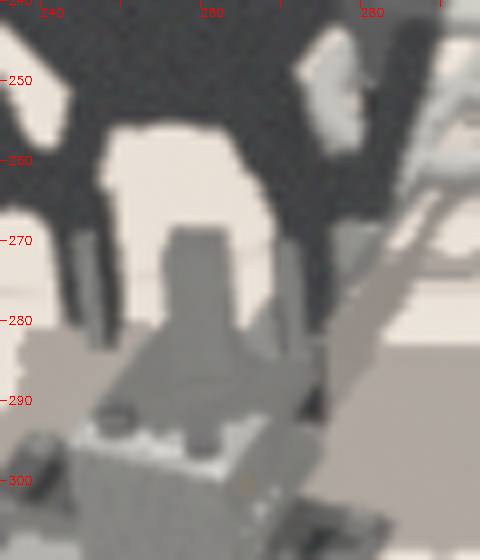

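Request:
drive_tool(
  increments=[
    [-0.01,0,0,0,0,0,0.5],
    [-0.03,0,0,0,0,0,0.5],
    [-0.055,0,0,0,0,0,0.5],
    [-0.065,0,0,0,0,0,0.2],
    [-0.065,0,0,0,0,0,0],
    [-0.065,0,0,0,0,0,0],
    [-0.065,0,0,0,0,0,0],
  ],
  force=20,
)

```text
clock: 17.13
tool_pos: [0.5609, 0.1136, 0.1319]
ee_rot: [0.516, 0.483, 0.517, -0.483]
ft_force: [-0.2, 1.0, -0.5]
width: -0.0003
```

```bash
python3 - <<'E'
from h import *
show(); print(rel((.5614,.1135,.102),4))
s=imaging.camera('side')
crop(s,210,220,110,90,7,'pics/g17s.png')
E
```

```text
t 17.13 p [0.5609 0.1136 0.1319] yaw 3.88 xax [-1.e-03  1.e-04 -1.e+00] F [-0.16  0.97 -0.5 ] T [ 0.02 -0.   -0.02] w -0.0003 j [-0.47  0.55  0.35  1.78 -0.24  0.86  0.06]
(array([0.0299, 0.0005, 0.0001]), array([-0.0021, -0.0001,  0.001 ]), 'deg', np.float64(0.1))
```

View pics/g17s.png

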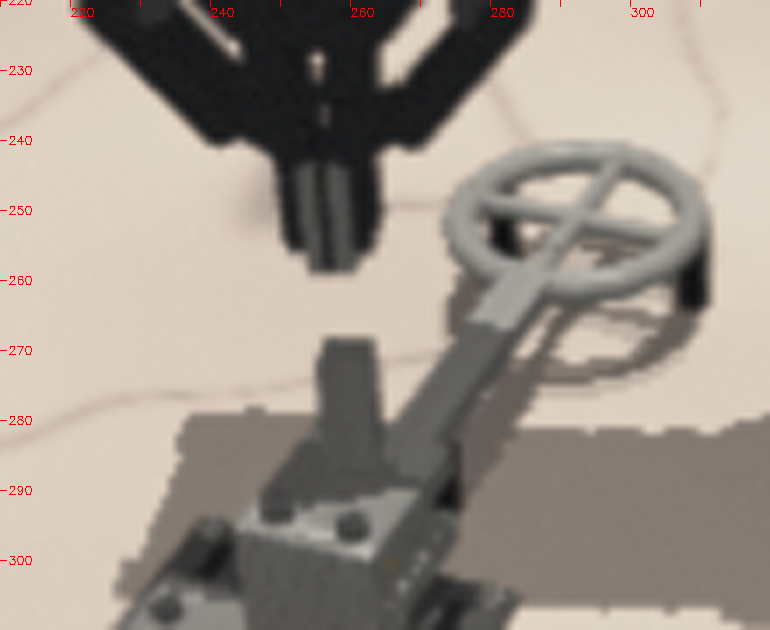

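The pin stands in the head, its top at (259,269). I check the height by touching the top with the shut fingers (0.099 expected if home).

Request:
drive_tool(
  increments=[
    [0.012,0,0,0,0,0,0],
    [0.022,0,0,0,0,0,0],
    [0.028,0,0,0,0,0,0],
    [0.03,0,0,0,0,0,0],
    [0.03,0,0,0,0,0,0],
  ],
)

```text
clock: 17.6
tool_pos: [0.5601, 0.1134, 0.1005]
ee_rot: [0.516, 0.482, 0.517, -0.484]
ft_force: [-0.2, -0.8, 0.4]
width: 0.0002
```

Request:
drive_tool(
  increments=[
    [0.001,0,0,0,0,0,0],
    [0.002,0,0,0,0,0,0],
  ],
)

```text
clock: 17.77
tool_pos: [0.5605, 0.1133, 0.099]
ee_rot: [0.516, 0.482, 0.517, -0.484]
ft_force: [-3.0, -1.3, 10.9]
width: 0.0002
```

Request:
drive_tool(
  increments=[
    [0.001,0,0,0,0,0,0],
    [0.001,0,0,0,0,0,0],
  ],
)

```text
clock: 17.93
tool_pos: [0.5606, 0.1133, 0.0991]
ee_rot: [0.516, 0.482, 0.517, -0.483]
ft_force: [-1.9, -1.1, 6.4]
width: -0.0001
```

Contact at 0.099, so the collar is home. I withdraw to clear the view.

Request:
drive_tool(
  increments=[
    [-0.01,0,0,0,0,0,0],
    [-0.03,0,0,0,0,0,0],
    [-0.06,0,0,0,0,0,0],
    [-0.1,0,-0.03,0,0,0,0],
    [-0.13,0,-0.07,0,0,0,0],
    [-0.13,0,-0.11,0,0,0,0],
    [-0.13,0,-0.15,0,0,0,0],
    [-0.13,0,-0.19,0,0,0,0],
  ],
)

```text
clock: 18.6
tool_pos: [0.5491, 0.2961, 0.2318]
ee_rot: [0.516, 0.484, 0.517, -0.482]
ft_force: [0.9, -0.1, -0.3]
width: -0.0004
```

Request:
drive_tool(
  increments=[
    [0,0,-0.03,0,0,0,0],
    [0,0,-0.03,0,0,0,0],
    [0,0,-0.03,0,0,0,0],
  ],
)

```text
clock: 18.85
tool_pos: [0.5462, 0.3288, 0.2323]
ee_rot: [0.517, 0.483, 0.518, -0.481]
ft_force: [0.6, -1.2, 0.4]
width: -0.0
```

```bash
python3 - <<'E'
from h import *
show()
s=imaging.camera('side');t=imaging.camera('top')
crop(s,195,230,130,100,6,'pics/g18s.png');crop(t,140,120,220,160,3,'pics/g18t.png')
E
```

```text
t 18.85 p [0.5462 0.3288 0.2323] yaw 4.07 xax [ 0.0014  0.0027 -1.    ] F [ 0.56 -1.24  0.41] T [-0.01 -0.01  0.01] w -0.0 j [-0.8   0.54  0.37  1.47 -0.21  1.16 -0.32]
```

View pics/g18s.png

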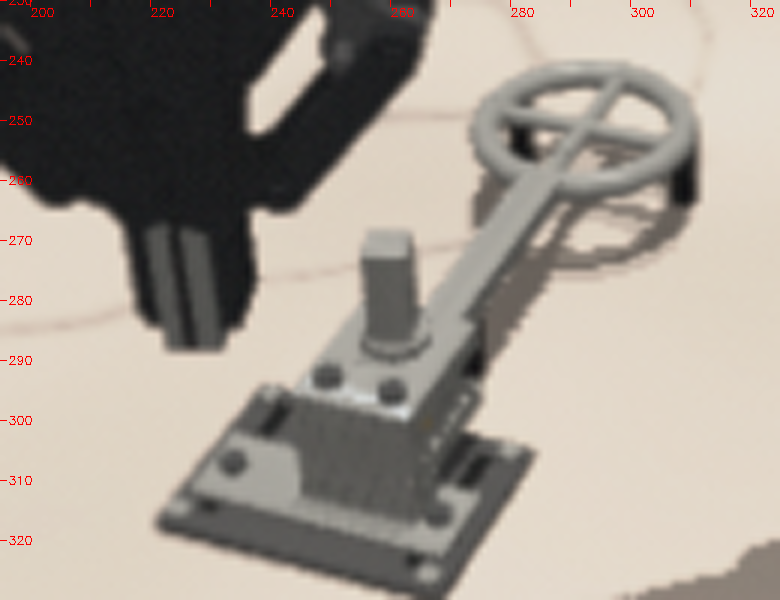

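View pics/g18t.png

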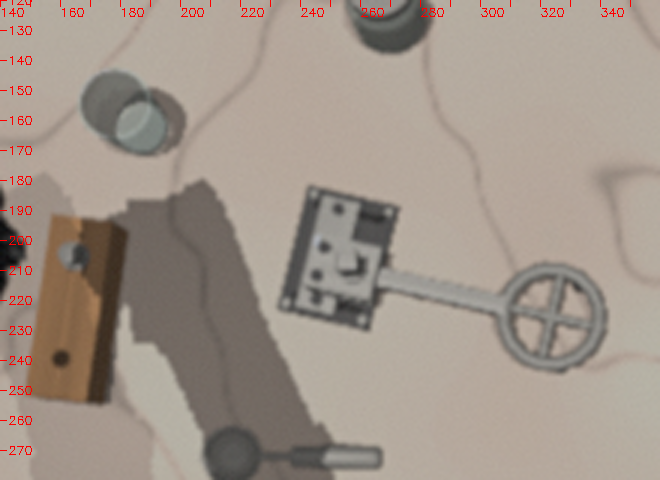

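The collar sits flush on the upper ear at side (258,287), with the pin upright. The rest is in line with the bracket, and the short pin is still in the stand at top (163,204). I hand in.

```bash
python3 -c "
from bench import arm
print(arm.sign_off())"
```

```text
the job is handed in; nothing more can be done
None
```

The pot rest is back on its bracket with the long pin fully home, and I handed the job in at about 19 s of the 72 s allowed.

- **Pot rest:** I carried it to the fork and slid the eye in until the shoe pushed back with 3.9 N. Then I set the feet down and let go.
- **Pin:** I took the long pin from the stand and lowered it in small steps through both ears and the eye. The load stayed around 5 N. The pin stopped at the expected height, where the push rose to about 14 N, and I released it.
- **Last checks:** Touching the top of the pin with the shut fingers met it at z = 0.099 m, exactly where it should be with the collar home. The final pictures show the collar flush on the upper ear, the pin upright and the bar in line with the bracket. The short pin and the tableware in view are where they were, and the gripper was clear of everything.
- **Disagreement:** The two cameras placed the pin hole about 1.5 mm apart in y, and feeling for it settled that. No check failed.

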